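# Snap the pill organizer into its bedside dock

### The arm

A 6-joint arm with a two-finger parallel gripper is mounted at the origin on the work surface. World frame = base frame: x ahead of the robot, y to its left, z up, the work surface at z = 0. Lengths are in m, angles in degrees, forces in N, time in s.
With the tool pointing down it reaches from about 0.4 to 0.825 m from the base axis. Payload 7 kg.
Tool frame: the origin (TCP) lies midway between the tips of the shut fingers; the grasp point (between the pads) lies 19 mm behind it (r.grasp_offset is the distance from the TCP to the grasp point, in m); z points along the fingers, x is the direction in which the jaws open and shut, and the axes are right-handed (so a half turn about z gives the same grasp; the last joint's range is limited). The gripper opens to 88 mm and grips with 3 to 60 N. Pads are 19 mm wide; open, the fingers measure 130 mm over their backs; the gripper's body (78 mm by 193 mm) begins 47 mm behind the grasp point.
Start: joints at [-49.956, 20.546, 0.682, 0, -70.136, -16.507], TCP at [0.27, -0.619, 0.227] pointing down, gripper open.
Joint ranges: [-176.03, 176.03], [-82.01, 121.73], [-58.28, 71.71], [-173.87, 95.51], [-174.79, -0.11], [-173.66, 173.66]. Speed limits (degrees/s): [136.94, 136.94, 172.46, 180, 180, 180].

### API

Orientations are given as [roll, pitch, yaw] about the fixed x, y, z axes, in that order (R = Rz(yaw) Ry(pitch) Rx(roll)).
In Python, from plant import r gives the robot as it stands.
- The arm moves only by the tool step_arm, never from a script. Its argument "deltas" is a list of rows, each a list of 7 numbers: the turn, a rotation vector about the tool's x, y, z in rad, then the shift along the tool's x, y, z in mm, then the opening, from -1 (shut) to 1 (fully open), so that 0 is half open. In form: [[ax, ay, az, x, y, z, grip], ...]. A call has 1 to 10 rows; each row shifts and turns the pose as measured when the row begins, along the tool's axes as they then stand; what a row does not reach is not made up. A row lasts 1/10 s, in which the tool goes at most 50 mm and 8.59 degrees, less where a joint would pass 70% of its speed; a pose out of reach is approached as far as the arm can. A call with a gripper value outside its range is refused whole. The fingers move at their own pace and stop on an object; "squeeze" is the grip in N (left out, the last holds). Time passes only in rows, so rows that do not move let the fingers close. It gives the time, the measured TCP pose, the force and the opening at its end, in the units of the state.
- r.get_state(): the state, without advancing time (a new reading comes with each control period).
- r.capture(name): name is "side" or "top"; returns the picture (480x640x3 uint8, red, green, blue); there is no depth.
- r.camera_info(name): a dict with "vertical_fov" (degrees; the focal length in pixels is half the picture's height over the tangent of half this angle, whatever the lens; pixels are square), "cx", "cy" (the principal point, pixels), "k1" (the pictures are not rectified: a ray, as slopes to the right and down, at radius r is drawn at 1 + k1 r^2 times it, then the intrinsics apply), "view" (4x4, takes a point from world to camera coordinates). Camera axes: x right, y down, z forward; pixel columns grow to the right and rows downward; lengths in m; the calibration is good to about 2 mm. A picture is of the moment at which its call begins. camera_info takes no time and is no camera call.
- r.close_job(): hands the job in, once; it reports no verdict.
The state is a dict: "time_s": time; "joints": joint angles; "qd": joint speeds; "joint_torque": joint torques, N m; "tcp_pos": TCP position; "eef_rot": TCP orientation; "contact_force": force on the tool from outside, world axes, zero at the start; "moment": the same for the moment, N m; "gripper_width": finger opening in m.
Only numpy, scipy, OpenCV 4.12 (cv2) and the standard library are available. Lean on these libraries where they do the work, as an engineer would, in place of code of your own. Each camera call takes 0.05 s, during which the arm holds its last target.

### The job

Put the blue pill organizer back in its white dock on the nightstand: it goes in from the open front, spreading the two spring clips with its chamfered ends until it snaps home flat against the back panel. The steel cup is in the way, so stand it upright on the white coaster, not hanging over the rim. Leave all the other things standing where they are.

Things in the scene. Friction and masses are not known exactly. Their poses are not given: they have to be found in the camera images.
- organizer: Blue plastic pill organizer, a closed bar with seven pale lids on top: 50 mm deep (its x), 170 long (y), 30 high (32 over the lids), about 0.18 kg, lying flat, loose. Its four upright corners are chamfered: each cut takes 10 mm off the length and 14 off the depth, leaving end faces 22 mm long. The same either way round. Origin: centre of its underside.
- cup: Stainless steel cup without handle, 85 mm high, 60 mm outside diameter at the rim and slightly narrower at the foot, wall 3 mm, mass about 0.15 kg; stands upright in or just before the mouth of the dock, where it blocks the organizer. Origin: centre of its underside.
- coaster: Loose round white ceramic coaster, 100 mm across, 6 mm thick. Origin: centre of its underside.
- dock: White plastic dock fixed to the table: upright back panel 214 mm long (its y), 14 thick, 42 high, a spring clip reaching forward at each end, open table between. Origin: at table height, middle of the panel's front face; +x points from the open front into the panel, the way the organizer enters. A post 42 mm high stands 11 mm forward of each end of the panel, 179 mm free between them.
- dock_home (a point): The place where the origin of the snapped-in organizer belongs: 25 mm in front of the dock's panel, at table height. Axes as the dock's; the organizer lies with its length along this y and its rear long face against the panel.
- clip_left (a joint): Angle (rad) of the steel spring clip, 36 mm tall, at the dock's +y end: 0 at rest, growing as it is spread outward, at most 0.35. It hinges at the panel, 94 mm beside the dock's middle, and has a smooth upright nose (radius 5 mm) 41 mm in front of the panel, then a lip flaring outward, ending 62 mm in front. At rest the two noses leave 162 mm, the lips' tips about 197 mm.
- clip_right (a joint): The same for the clip at the dock's -y end. The organizer's ends spread each nose about 4 mm (0.1 rad); past that the noses close on its rear chamfers (about 0.04 rad) and press it against the panel. Pushing it through takes about 8 to 18 N.
- pill_bottle: Bystander: amber pill bottle with white cap, 40 mm across, 58 mm high, standing close beside one long face of the organizer (about 15 to 20 mm gap), anywhere along its middle 100 mm. Origin: centre of its underside.
- glasses_case: Bystander: black eyeglass case 60 x 160 x 36 mm (x, y, z). Origin: centre of its underside.
- flashlight: Bystander: aluminium flashlight standing on its head, 42 mm across, 123 mm high. Origin: centre of its underside.
- remote: Bystander: grey remote control 45 x 150 x 20 mm (x, y, z) lying flat. Origin: centre of its underside.
- lotion: Bystander: green lotion bottle standing, 56 mm across, 130 mm high. Origin: centre of its underside.

How it is judged (in metres and radians):
On the way, in this order (a step that is already met when the one before it is completed fails the run):
1. the organizer's ends spread both clips (value of joint each of clip_left, clip_right above 0.045 rad and contact force between organizer and clip_left above 0.3 N and contact force between organizer and clip_right above 0.3 N), for 0.04 s.
2. the organizer snaps home against the panel (x of organizer in the frame of dock_home between -0.005 and 0.004 m and y of organizer in the frame of dock_home between -0.007 and 0.007 m and angle between the x axis of organizer and the x axis of dock_home, either way round below 0.07 rad and angle between organizer's own z axis and vertical below 0.08 rad and height (world z) of organizer below 0.005 m and value of joint each of clip_left, clip_right below 0.075 rad), for 0.2 s.
At the end, for the whole second after the job is handed in: The organizer lies flat in the dock against the panel (within 5 mm of home along the dock's x, 7 mm along its y, 0.07 rad of square) with both clips closed on it (below 0.075 rad); the cup stands upright on the coaster, within 21 mm of its centre; both are at rest (all of step 2 and horizontal distance between cup and coaster below 0.021 m and angle between cup's own z axis and vertical below 0.08 rad and height (world z) of cup between 0.003 and 0.01 m and linear speed of each of organizer, cup below 0.02 m/s); the robot touches nothing.
It fails at once if the glasses case is shifted by more than 25 mm or tipped over (distance of glasses_case from where it was at the start of the episode above 0.025 m or angle between glasses_case's own z axis and vertical above 0.5 rad).
It fails at once if the flashlight is shifted by more than 25 mm or tipped over (distance of flashlight from where it was at the start of the episode above 0.025 m or angle between flashlight's own z axis and vertical above 0.5 rad).
It fails at once if the remote control is shifted by more than 25 mm or tipped over (distance of remote from where it was at the start of the episode above 0.025 m or angle between remote's own z axis and vertical above 0.5 rad).
It fails at once if the lotion bottle is shifted by more than 25 mm or tipped over (distance of lotion from where it was at the start of the episode above 0.025 m or angle between lotion's own z axis and vertical above 0.5 rad).
It fails at once if the pill bottle is shifted by more than 25 mm or tipped over (distance of pill_bottle from where it was at the start of the episode above 0.025 m or angle between pill_bottle's own z axis and vertical above 0.5 rad).
It also fails if it takes over 72 s, if anything falls off the work surface, if the arm or the gripper's body presses on something with over 40 N, if the wrist force passes 120 N, or if a joint passes its speed limit or range.

## Working session

There is one attempt and no reset: what is moved stays moved. The work goes in short steps, Python scripts to look and compute and a tool call to move; the robot and the scene stay as the last step left them, time stands still between calls to the robot, and variables do not carry over. Pictures are saved under pics/ and viewed, and the job is handed in when it is done.

Besides the shell and the picture viewer there is one more tool, called after ">>>" as a command line: name --pt "numbers of a row" for each row, then --argument value for the rest. step_arm: Moves the arm, as the interface text tells. Its arguments: {"type":"object","properties":{"deltas":{"type":"array","items":{"type":"array","items":{"type":"number"}}},"squeeze":{"type":"number"}},"required":["deltas"]}

```bash
mkdir -p pics; ls; python3 - <<'E'
from plant import r
import cv2
print(r.get_state(), r.grasp_offset)
for n in("top","side"):
    cv2.imwrite(f"pics/{n}0.png",r.capture(n)[:,:,::-1]); print(r.camera_info(n))
E
```

```text
pics
{'time_s': 0.0, 'joints': array([-4.99571088e+01,  2.05923298e+01,  6.32102004e-01, -1.98852052e-02,
       -7.01334927e+01, -1.65073470e+01]), 'qd': array([ 0.05599389,  0.00458395, -0.02414287, -0.03337443,  0.01201099,
        0.14252851]), 'joint_torque': array([-2.79102887e-04, -5.82721245e+01,  2.93045962e+01,  6.99710727e+00,
        6.85335224e-03, -1.41516525e-04]), 'tcp_pos': array([ 0.26932285, -0.61840908,  0.22560061]), 'eef_rot': array([-1.79991290e+02, -9.51694417e-02,  1.13528764e+02]), 'contact_force': array([-0.37188283,  0.21535814, -0.12982014]), 'moment': array([ 0.0405878 , -0.01017419, -0.03359901]), 'gripper_width': 0.08740941648172491} 0.0188
{'vertical_fov': 50.65529408020159, 'cx': 326.2950319666451, 'cy': 243.8587568708621, 'k1': -0.00546032551845648, 'view': array([[-0.0151123 , -0.99981801,  0.01164297, -0.01603145],
       [-0.99483906,  0.01386655, -0.10051353,  0.53931383],
       [ 0.10033379, -0.01310187, -0.99486757,  1.08953998],
       [ 0.        ,  0.        ,  0.        ,  1.        ]])}
{'vertical_fov': 48.633515029293456, 'cx': 316.67382256437617, 'cy': 238.77160497491099, 'k1': -0.07068731814399927, 'view': array([[-0.75432529, -0.65627372,  0.01726748,  0.42757591],
       [-0.49205291,  0.54776558, -0.67663639,  0.29058572],
       [ 0.43460015, -0.51890046, -0.73611482,  1.06366878],
       [ 0.        ,  0.        ,  0.        ,  1.        ]])}
```

View pics/top0.png

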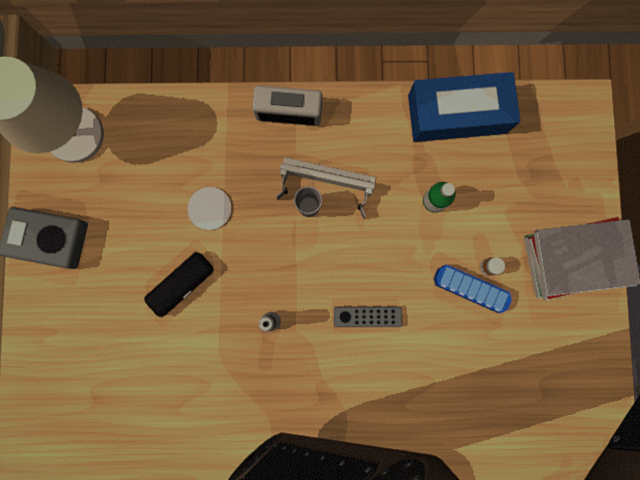

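View pics/side0.png

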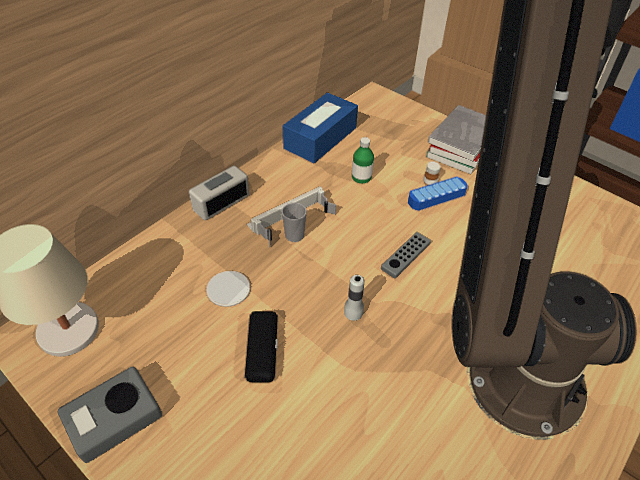

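The top view shows the dock at about (328,175) opening downward, with the cup in its mouth at (308,202). The coaster is at (210,208), and the organizer at (473,289) with the pill bottle behind it at (495,266). The side view agrees. Next I'll write the helpers and measure.

```bash
cat > h.py <<'E'
import numpy as np, cv2
from plant import r
def K(n):
    i=r.camera_info(n); f=240/np.tan(np.radians(i['vertical_fov']/2))
    return i,f
def ray(n,uv):
    i,f=K(n); V=np.array(i['view']); p=(np.asarray(uv,float)-[i['cx'],i['cy']])/f
    rd=np.linalg.norm(p,axis=-1,keepdims=True); ru=rd.copy()
    for _ in range(20): ru=rd/(1+i['k1']*ru**2)
    p=p*(ru/np.maximum(rd,1e-12))
    d=np.concatenate([p,np.ones(p.shape[:-1]+(1,))],-1)@V[:3,:3]
    c=-V[:3,:3].T@V[:3,3]
    return c,d
def plane(n,uv,z):
    c,d=ray(n,uv); return c+d*((z-c[2])/d[...,2])[...,None]
def proj(n,P):
    i,f=K(n);V=np.array(i['view']); q=np.asarray(P,float)@V[:3,:3].T+V[:3,3]; p=q[...,:2]/q[...,2:]
    p=p*(1+i['k1']*(p**2).sum(-1,keepdims=True)); return p*f+[i['cx'],i['cy']]
E
python3 - <<'E'
from h import *
for n,boxes in (("top",[(260,145,140,85),(420,235,110,90),(175,175,70,65)]),("side",[(240,180,110,75),(400,150,80,70),(195,260,70,60)])):
    im=cv2.imread(f"pics/{n}0.png")
    for k,(x,y,w,h) in enumerate(boxes[:2]):
        s=min(800//w,600//h); cv2.imwrite(f"pics/{n}0_{k}.png",cv2.resize(im[y:y+h,x:x+w],None,fx=s,fy=s,interpolation=cv2.INTER_CUBIC)); print(n,k,x,y,s)
im=cv2.imread("pics/top0.png"); hsv=cv2.cvtColor(im,cv2.COLOR_BGR2HSV)
# organizer
m=cv2.inRange(hsv,(95,60,60),(125,255,255)); m[:, :420]=0; m[:240]=0; m[330:]=0;m[:,525:]=0
c=max(cv2.findContours(m,0,1)[0],key=cv2.contourArea); print("org",cv2.minAreaRect(c),cv2.contourArea(c))
for z in(0.03,):
    P=plane("top",c[:,0].astype(float),z)[:,:2]; print(cv2.minAreaRect((P*1000).astype(np.float32)))
# coaster
m=cv2.inRange(hsv,(0,0,110),(179,70,255)); m2=np.zeros_like(m); m2[180:240,180:240]=m[180:240,180:240]
c=max(cv2.findContours(m2,0,1)[0],key=cv2.contourArea); print("coaster",cv2.minEnclosingCircle(c),cv2.contourArea(c))
P=plane("top",c[:,0].astype(float),0.006)[:,:2]; print(cv2.fitEllipse((P*1000).astype(np.float32)), P.mean(0))
E
```

```text
top 0 260 145 5
top 1 420 235 6
side 0 240 180 7
side 1 400 150 8
org ((472.4690856933594, 288.3196105957031), (80.1108169555664, 23.75909996032715), 23.96249008178711) 1737.0
((436.6992492675781, -341.7668151855469), (174.0305633544922, 52.29924011230469), 65.10040283203125)
coaster ((209.0, 208.0), 22.02281379699707) 1429.0
((626.2256469726562, 239.1763153076172), (96.20487213134766, 97.21623992919922), 69.30091857910156) [0.62616032 0.23917905]
```

View pics/top0_0.png

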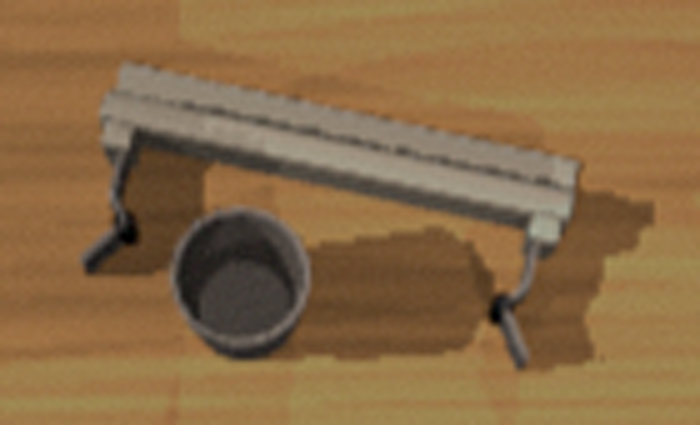

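View pics/top0_1.png

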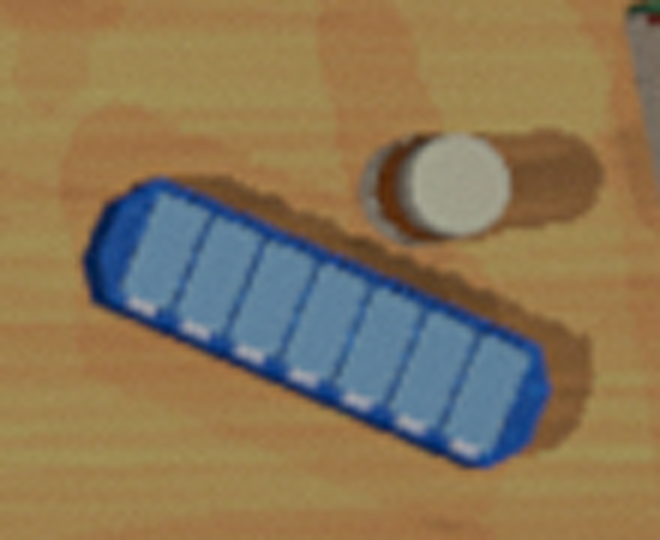

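View pics/side0_0.png

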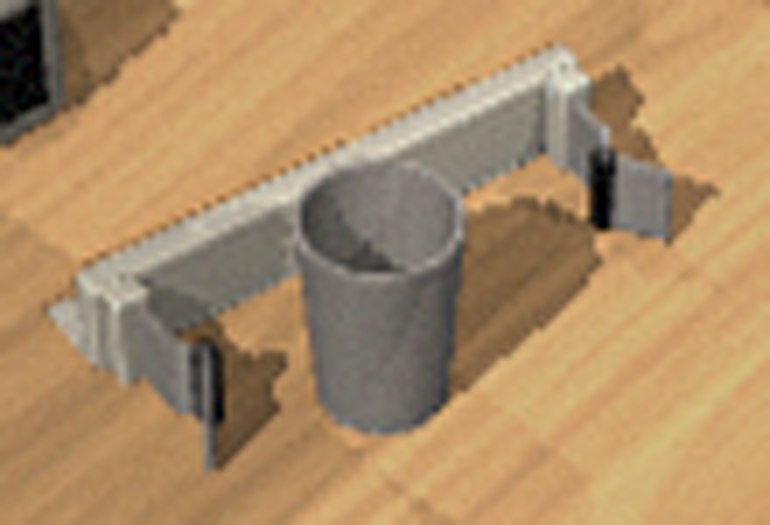

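View pics/side0_1.png

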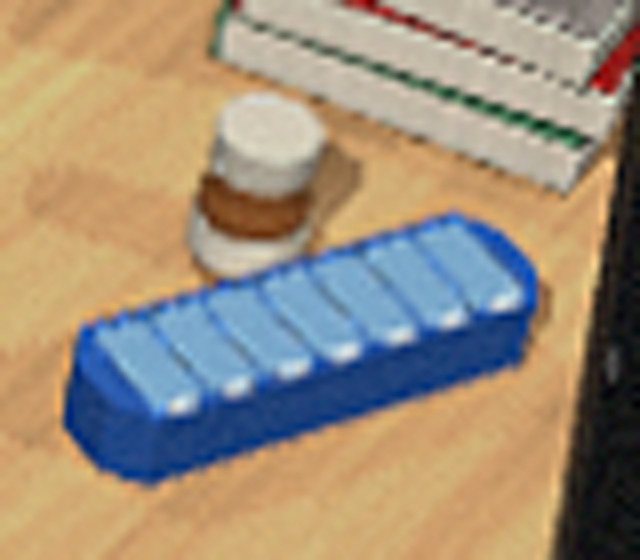

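```bash
python3 - <<'E'
from h import *
im=cv2.imread("pics/top0.png"); 
g=cv2.cvtColor(im,cv2.COLOR_BGR2GRAY)
for (x,y,w,h,z) in ((278,185,14,14,.036),(353,200,14,14,.036)):
    print(g[y:y+h,x:x+w])
sd=cv2.cvtColor(cv2.imread("pics/side0.png"),cv2.COLOR_BGR2GRAY)
def bl(g,x,y,w,h,t):
    m=(g[y:y+h,x:x+w]<t).astype(np.uint8); n,l,s,c=cv2.connectedComponentsWithStats(m); k=1+np.argmax(s[1:,4]); return c[k]+[x,y],s[k]
for n,gg,x,y,w,h in(("top",g,278,185,14,14),("top",g,353,200,14,14),("side",sd,262,226,14,18),("side",sd,320,198,12,16)):
    for t in(35,50):
        try: c,s=bl(gg,x,y,w,h,t); print(n,c,s,plane(n,c,.036 if n=="top" else .018))
        except Exception as e: print(n,e)
# pill cap
hsv=cv2.cvtColor(im,cv2.COLOR_BGR2HSV)
m=np.zeros_like(g); m[250:282,485:510]=cv2.inRange(hsv,(0,0,120),(179,70,255))[250:282,485:510]
c=max(cv2.findContours(m,0,1)[0],key=cv2.contourArea); print("cap",cv2.minEnclosingCircle(c)); print(plane("top",np.array(cv2.minEnclosingCircle(c)[0]),.058))
# cup
m=np.zeros_like(g); m[180:220,290:328]=cv2.inRange(hsv,(0,0,0),(179,75,255))[180:220,290:328]
c=max(cv2.findContours(m,0,1)[0],key=cv2.contourArea);print("cup",cv2.boundingRect(c),cv2.contourArea(c))
for q in proj("top",[[.63,.04,.085],[.63,.04,0]]):print(q)
# rim: zoom
cv2.imwrite("pics/cupz.png",cv2.resize(im[180:222,288:330],None,fx=14,fy=14,interpolation=cv2.INTER_CUBIC))
E
```

```text
[[117 118 119 116  97  83  59  74  75  76  72  76  73  74]
 [113 113 118 108  89  92  69  66  74  70  74  74  76  72]
 [115 112 115 115  96  69  73  41  52  69  72  66  70  68]
 [113 112 115 110  84  45  78  35  26  59  68  66  62  62]
 [108 111 109 105  77  42  66  35  25  49  66  67  68  67]
 [111 111 113 113  92  53  46  22   8  43  72  70  72  73]
 [117 117 115 110  88  45  18  10   4  29  67  72  73  73]
 [113 113 105  89  55  28   2   0   0  31  66  73  69  68]
 [111 103  86  60  36  32  31  11  15  41  68  72  71  72]
 [102  79  54  25  31  41  55  55  60  64  77  69  68  69]
 [ 76  47  32  30  36  56  65  70  67  70  69  69  68  69]
 [ 46  26  36  47  60  66  65  64  69  68  68  65  65  65]
 [ 24  34  50  62  66  63  68  66  67  62  66  67  66  65]
 [ 33  44  57  69  64  67  64  65  67  65  65  62  66  62]]
[[ 82  80  67  66  66  81 112 112 115 118 109  97 112 103]
 [ 84  81  68  68  66  81 115 115 114 113 113 107 114  93]
 [ 85  80  73  70  70  81 119 117 112 118 118 115 100  85]
 [ 85  83  78  71  69  77  87  80  93 122 120  97  80  82]
 [ 83  86  82  72  68  57  39  40  66
[... 656 characters left out ...]
] [ 0  2 10 12 43] [0.65338906 0.06950804 0.036     ]
top [358.625 207.   ] [5 5 2 5 8] [ 0.61875481 -0.09620379  0.036     ]
top [358.85714286 206.35714286] [ 5  4  3  6 14] [ 0.6201821  -0.09674662  0.036     ]
side [271. 236.] [9 7 1 7 7] [0.65588991 0.06853177 0.018     ]
side [270.43478261 234.39130435] [ 7  2  3 13 23] [0.6606938  0.06560085 0.018     ]
side [325.55 207.55] [ 5  5  3 10 20] [ 0.62142623 -0.09719685  0.018     ]
side [325.42307692 206.96153846] [ 4  4  4 11 26] [ 0.62308564 -0.09864209  0.018     ]
cap ((496.0, 265.3636474609375), 8.423303604125977)
[ 0.4845651  -0.38625893  0.058     ]
cup (294, 187, 28, 30) 600.0
[295.63620155 198.53974531]
[297.45035924 205.62500193]
```

View pics/cupz.png

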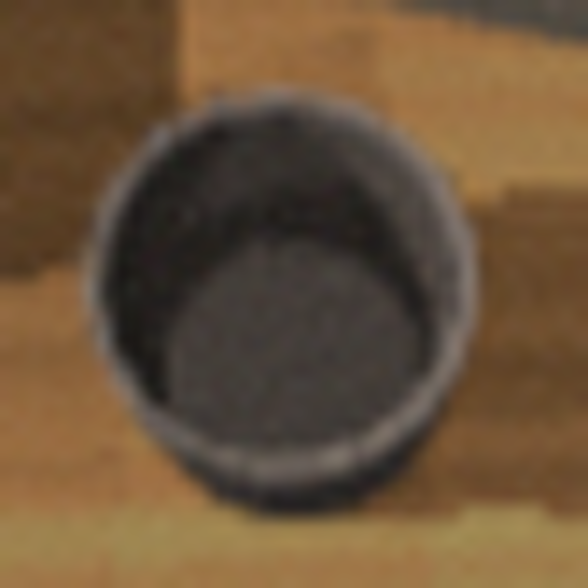

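```bash
python3 - <<'E'
from h import *
im=cv2.imread("pics/top0.png"); g=cv2.cvtColor(im,cv2.COLOR_BGR2GRAY).astype(float); hsv=cv2.cvtColor(im,cv2.COLOR_BGR2HSV)
for c in (300,320,340): print(c,[ (int(a),int(b)) for a,b in zip(g[155:190,c],hsv[155:190,c,1])])
# saturation edges
s=hsv[:,:,1].astype(float)
up=[];lo=[];seam=[]
for c in range(288,352):
    rr=np.arange(150,195); v=cv2.GaussianBlur(s,(3,3),0)[150:195,c]
    low=np.where(v<75)[0]
    a,b=low[0],low[-1]
    up.append((c,rr[a]-(75-v[a])/(v[a-1]-v[a])))
    e=rr[a]+3+np.argmin(g[rr[a]+3:rr[a]+9,c]); seam.append((c,e))
for nm,L,z in(("up",up,0.0),("seam",seam,.042)):
    L=np.array(L,float); P=plane("top",L,z); k=np.polyfit(P[:,1],P[:,0],1); res=P[:,0]-np.polyval(k,P[:,1])
    print(nm,k,"yaw",np.degrees(-np.arctan(k[0])),res.std())
rim=plane("top",np.array([307.7,199.6]),.085);print("cup",rim)
n=plane("top",np.array([[285.8,190.8],[358.6,206.8]]),.018);print(n,n.mean(0)); d=n[0]-n[1];print(np.linalg.norm(d),np.degrees(np.arctan2(-d[0],d[1])))
E
```

```text
300 [(111, 147), (109, 142), (108, 147), (114, 146), (118, 148), (112, 131), (125, 64), (137, 47), (133, 53), (135, 53), (137, 50), (101, 51), (104, 56), (130, 51), (141, 51), (134, 51), (141, 49), (128, 53), (90, 53), (60, 59), (64, 52), (55, 81), (63, 126), (69, 143), (74, 154), (84, 146), (83, 156), (84, 152), (86, 150), (89, 148), (86, 144), (79, 153), (74, 141), (82, 98), (83, 55)]
320 [(127, 136), (124, 140), (127, 138), (127, 136), (122, 143), (113, 148), (108, 149), (107, 145), (110, 149), (107, 139), (127, 61), (137, 45), (135, 49), (133, 53), (134, 54), (103, 52), (93, 48), (133, 53), (148, 48), (153, 47), (156, 41), (151, 43), (113, 48), (78, 50), (78, 46), (77, 55), (98, 123), (116, 146), (124, 145), (123, 141), (128, 136), (125, 140), (124, 141), (124, 141), (124, 141)]
340 [(129, 134), (122, 143), (121, 141), (117, 147), (120, 144), (123, 145), (124, 143), (124, 142), (122, 142), (121, 144), (122, 144), (123, 144), (118, 150), (116, 148), (123, 101), (131, 57), (134, 50), (134, 53), (135, 51), (101, 56), (76, 50), (123, 55), (148, 51), (149, 51), (151, 42), (152, 48), (132, 51), (96, 54), (76, 55), (74, 45), (91, 98), (116, 135), (126, 141), (126, 140), (132, 135)]
up [0.23552229 0.72597417] yaw -13.252906891963045 0.0002160200006250116
seam [0.2288078  0.70270628] yaw -12.887871415851581 0.0006714354471388603
cup [0.62740736 0.01463509 0.085     ]
[[ 0.66080484  0.06501688  0.018     ]
 [ 0.62234052 -0.09757771  0.018     ]] [ 0.64157268 -0.01628041  0.018     ]
0.16708232271583018 -13.30954164951668
```

```bash
python3 - <<'E'
from h import *
P=plane("top",np.array([[320,177.3],[300,172.8],[340,181.8],[280.3,167.],[374.9,184.5]]),.042);print(P)
m=(P[3]+P[4])/2; print(m,np.linalg.norm(P[3]-P[4]))
a=np.radians(-13.25);X=np.array([np.cos(a),np.sin(a)]);Y=np.array([-X[1],X[0]])
D=np.array([.6820,-.0257])
print("y of ends",[(p[:2]-D)@Y for p in P[3:]],"front x",[(p[:2]-D)@X for p in P[:3]])
n=np.array([.62741,.01464]);print("cup in dock",(n-D)@X,(n-D)@Y)
pts=[(-.0,.107,.042),(0,-.107,.042),(-.041,.086,.036),(-.041,-.086,.036),(-.011,.0895,.042),(-.011,-.0895,.042),(0,.107,0),(0.014,-.107,.042),(0.014,.107,.042)]
W=np.array([[*(D+p[0]*X+p[1]*Y),p[2]] for p in pts])
for nme,(x,y,w,h,s) in(("top",(260,145,140,85,5)),("side",(240,180,110,75,7))):
    im=cv2.imread(f"pics/{nme}0_0.png")
    for q in proj(nme,W): cv2.circle(im,tuple(int(v) for v in (q+.5-[x,y])*s),3,(0,0,255),-1)
    cv2.imwrite(f"pics/{nme}_ov.png",im)
o=np.array([.4367,-.3418]);a=np.radians(65.1)
# organizer length dir
for ang in (65.1,-24.9):
    u=np.array([np.cos(np.radians(ang)),np.sin(np.radians(ang))]); b=np.array([.4846,-.3863]); print(ang,u,(b-o)@u)
E
```

```text
[[ 0.68504145 -0.01203381  0.042     ]
 [ 0.69568895  0.03188588  0.042     ]
 [ 0.67440639 -0.05591297  0.042     ]
 [ 0.70926717  0.07517073  0.042     ]
 [ 0.66740291 -0.13267913  0.042     ]]
[ 0.68833504 -0.0287542   0.042     ] 0.21202400403303442
y of ends [np.float64(0.10443512038044271), np.float64(-0.10747692166210984)] front x [np.float64(-0.0001718111557130057), np.float64(0.00012583455629288528), np.float64(-0.0004666350189323927)]
cup in dock -0.062382717489166094 0.026754069945839898
65.1 [0.42103581 0.90704401] -0.020195843175667347
-24.9 [ 0.90704401 -0.42103581] 0.06218350197941452
```

View pics/top_ov.png

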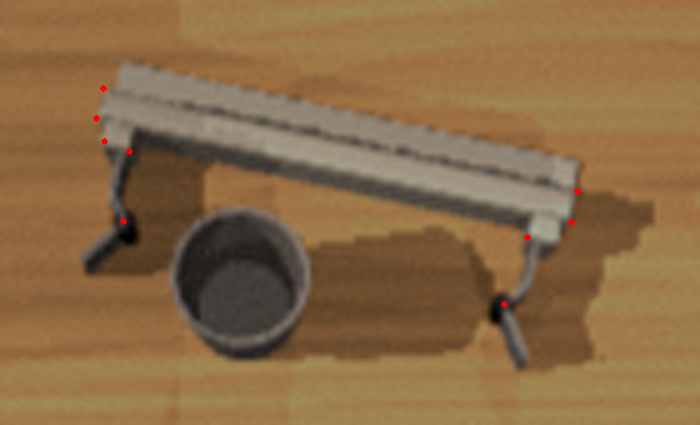

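View pics/side_ov.png

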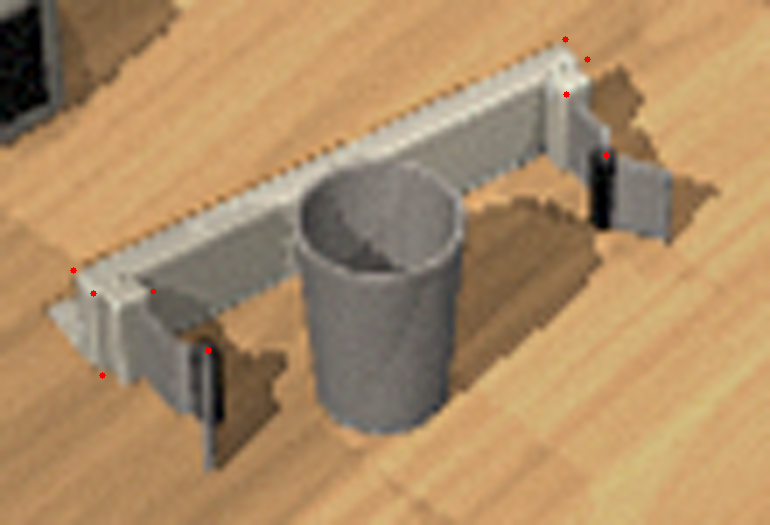

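>>> step_arm --pt "0 0 0 15 20 0 1" --pt "0 0 0 25 33 0 1" --pt "0 0 0 25 33 0 1" --pt "0 0 0 25 33 0 1" --pt "0 0 0 25 33 0 1" --pt "0 0 0 25 33 0 1" --pt "0 0 0 25 33 0 1" --pt "0 0 0 25 33 0 1" --pt "0 0 0 25 33 0 1" --pt "0 0 0 25 33 0 1"

```text
time_s: 1.1
tcp_pos: [0.4667, -0.262, 0.2208]
eef_rot: [-179.8, -0.5, 113.0]
contact_force: [1.6, -0.9, -0.4]
gripper_width: 0.0873
```

```bash
cat > go.py <<'E'
# usage: go.py x y z yaw  -> remaining move in tool axes (mm), turn about tool z (rad)
import sys
from h import *
from scipy.spatial.transform import Rotation as R
s=r.get_state(); t=[float(v) for v in sys.argv[1:5]]
T=R.from_euler('xyz',s['eef_rot'],degrees=True)
G=R.from_euler('xyz',[180,0,t[3]],degrees=True)
print("t",round(s['time_s'],2),"tcp",np.round(s['tcp_pos'],4),"rot",np.round(s['eef_rot'],2),"F",np.round(s['contact_force'],1),"w",round(s['gripper_width'],4),"j",np.round(s['joints'],0))
print("shift mm",np.round(T.inv().apply(np.array(t[:3])-s['tcp_pos'])*1000,1),"turn rad",np.round((T.inv()*G).as_rotvec(),4))
E
python3 go.py .6274 .0146 .2 113.5
```

```text
t 1.1 tcp [ 0.4667 -0.262   0.2208] rot [-179.78   -0.53  113.02] F [ 1.6 -0.9 -0.4] w 0.0873 j [ -9.   8. -17.  -0. -66. -58.]
shift mm [191.5 256.2  21.6] turn rad [-0.0039 -0.0093 -0.0083]
```

>>> step_arm --pt "0 0 0 24 32 2 1" --pt "0 0 0 24 32 2 1" --pt "0 0 0 24 32 2 1" --pt "0 0 0 24 32 2 1" --pt "0 0 0 24 32 2 1" --pt "0 0 0 24 32 2 1" --pt "0 0 0 20 27 2 1" --pt "0 0 0 12 16 2 1" --pt "0 0 0 5 7 2 1" --pt "0 0 0 0 0 0 1"

```text
time_s: 2.1
tcp_pos: [0.6225, 0.0163, 0.1998]
eef_rot: [-179.5, -0.6, 113.3]
contact_force: [-0.8, -0.4, 0.5]
gripper_width: 0.0875
```

```bash
python3 go.py .6274 .0146 .053 113.5
```

```text
t 2.1 tcp [0.6225 0.0163 0.1998] rot [-179.53   -0.63  113.33] F [-0.8 -0.4  0.5] w 0.0875 j [ 19.  17.  -8.  -1. -66. -85.]
shift mm [ -5.1   5.  146.7] turn rad [-0.0082 -0.011  -0.0029]
```

>>> step_arm --pt "-0.008 -0.011 -0.003 -5 5 10 1" --pt "0 0 0 0 0 25 1" --pt "0 0 0 0 0 30 1" --pt "0 0 0 0 0 25 1" --pt "0 0 0 0 0 0 1"

```text
time_s: 2.6
tcp_pos: [0.6272, 0.008, 0.109]
eef_rot: [179.9, 0.1, 113.3]
contact_force: [-0.1, -0.7, 0.7]
gripper_width: 0.0874
```

```bash
python3 go.py .6274 .0146 .053 113.5; python3 - <<'E'
from h import *
a=r.capture("top")[150:250,240:380,::-1];b=r.capture("side")[170:270,240:380,::-1]
cv2.imwrite("pics/c1.png",cv2.resize(np.hstack([a,b]),None,fx=2.8,fy=2.8,interpolation=2))
E
```

```text
t 2.6 tcp [0.6272 0.008  0.109 ] rot [1.7990e+02 5.0000e-02 1.1327e+02] F [-0.1 -0.7  0.7] w 0.0874 j [ 19.  22. -14.   0. -54. -85.]
shift mm [ 6.   2.7 56. ] turn rad [ 0.0017  0.0009 -0.004 ]
```

View pics/c1.png

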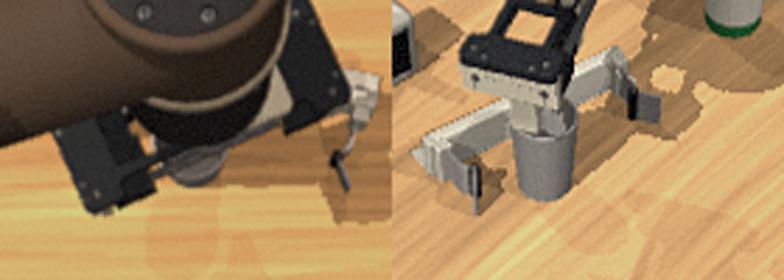

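```bash
python3 - <<'E'
from h import *
s=r.get_state();p=s['tcp_pos'];a=np.radians(113.3);u=np.array([np.cos(a),np.sin(a),0])
for w in(.044,-.044,.065,-.065,0): print(w,proj("side",p+u*w), (proj("side",p+u*w)-[240,170])*2.8+[392,0])
print(proj("side",[.6274,.0146,.085]), (proj("side",[.6274,.0146,.085])-[240,170])*2.8+[392,0])
E
```

```text
0.044 [288.63090533 212.6763285 ] [528.16653493 119.49371981]
-0.044 [301.01091841 188.36068382] [562.83057156  51.40991471]
0.065 [285.50423933 218.82223241] [519.41187012 136.70225075]
-0.065 [303.8031605  182.88062686] [570.6488494   36.06575522]
0 [294.96221955 200.23716852] [545.89421473  84.66407187]
[294.11318185 210.40603255] [543.51690918 113.13689115]
```

>>> step_arm --pt "0 0 0 6 3 0 1" --pt "0 0 0 0 0 15 1" --pt "0 0 0 0 0 20 1" --pt "0 0 0 0 0 18 1" --pt "0 0 0 0 0 0 1"

```text
time_s: 3.2
tcp_pos: [0.6347, 0.0166, 0.0645]
eef_rot: [178.9, 0.2, 113.3]
contact_force: [-0.5, -0.4, -0.1]
gripper_width: 0.0873
```

>>> step_arm --pt "0 0 0 0 0 0 0.5" --pt "0 0 0 0 0 0 0.3" --pt "0 0 0 0 0 0 0.1" --pt "0 0 0 0 0 0 -0.2" --pt "0 0 0 0 0 0 -0.2" --pt "0 0 0 0 0 0 -0.2" --pt "0 0 0 0 0 0 -0.2" --squeeze 15

```text
time_s: 3.9
tcp_pos: [0.6368, 0.0174, 0.0686]
eef_rot: [178.6, 0.3, 113.4]
contact_force: [0.0, 0.3, -0.8]
gripper_width: 0.0574
```

```bash
python3 go.py .6274 .0146 .053 113.5
```

```text
t 3.9 tcp [0.6368 0.0174 0.0686] rot [178.61   0.3  113.37] F [ 0.   0.3 -0.8] w 0.0574 j [ 19.  24. -17.   0. -48. -86.]
shift mm [  1.2 -10.1  15.3] turn rad [ 0.0242  0.0053 -0.0022]
```

The grip is shallow and about 10 mm off-centre, so I'll reopen and correct it.

>>> step_arm --pt "0 0 0 0 0 0 0.5" --pt "0 0 0 0 0 0 1" --pt "0 0 0 0 0 0 1" --pt "0.024 0.005 0 1 -5 0 1" --pt "0 0 0 0 -5 5 1" --pt "0 0 0 0 0 5 1"

```text
time_s: 4.5
tcp_pos: [0.6275, 0.0143, 0.0587]
eef_rot: [179.9, 0.0, 113.4]
contact_force: [1.2, -0.1, -0.3]
gripper_width: 0.0872
```

```bash
python3 go.py .6274 .0146 .053 113.5; python3 - <<'E'
from h import *
b=r.capture("side")[170:270,240:380,::-1]
cv2.imwrite("pics/c2.png",cv2.resize(b,None,fx=5,fy=5,interpolation=2))
E
```

```text
t 4.5 tcp [0.6275 0.0143 0.0587] rot [1.7989e+02 3.0000e-02 1.1338e+02] F [ 1.2 -0.1 -0.3] w 0.0872 j [ 19.  25. -17.   0. -48. -86.]
shift mm [ 0.4 -0.   5.7] turn rad [ 0.0019  0.0006 -0.0021]
```

View pics/c2.png

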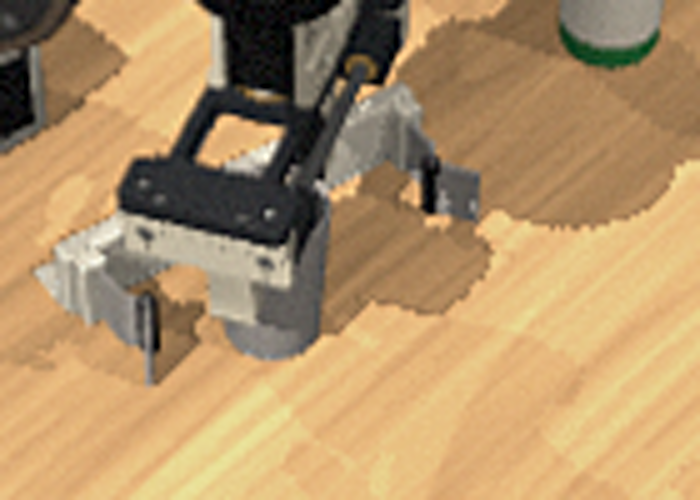

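>>> step_arm --pt "0 0 0 0 0 6 1" --pt "0 0 0 0 0 0 0.6" --pt "0 0 0 0 0 0 0.4" --pt "0 0 0 0 0 0 0.2" --pt "0 0 0 0 0 0 0" --pt "0 0 0 0 0 0 -0.2" --pt "0 0 0 0 0 0 -0.2" --squeeze 15

```text
time_s: 5.25
tcp_pos: [0.6272, 0.0142, 0.0506]
eef_rot: [180.0, 0.0, 113.4]
contact_force: [0.3, 0.8, -0.9]
gripper_width: 0.058
```

```bash
python3 go.py .6274 .0146 .12 113.5
```

```text
t 5.25 tcp [0.6272 0.0142 0.0506] rot [1.7996e+02 3.0000e-02 1.1339e+02] F [ 0.3  0.8 -0.9] w 0.058 j [ 19.  25. -18.   0. -47. -86.]
shift mm [  0.2   0.4 -69.4] turn rad [ 0.0007  0.0006 -0.002 ]
```

>>> step_arm --pt "0 0 0 0 0 -10 -0.2" --pt "0 0 0 0 0 -20 -0.2" --pt "0 0 0 0 0 -25 -0.2" --pt "0 0 0 0 0 -20 -0.2" --pt "0 0 0 0 0 -5 -0.2"

```text
time_s: 5.75
tcp_pos: [0.6263, 0.0138, 0.1343]
eef_rot: [-179.9, 0.0, 113.4]
contact_force: [0.4, -0.6, -1.0]
gripper_width: 0.0577
```

```bash
python3 go.py .626 .239 .12 113.5
```

```text
t 5.75 tcp [0.6263 0.0138 0.1343] rot [-1.7988e+02  3.0000e-02  1.1338e+02] F [ 0.4 -0.6 -1. ] w 0.0577 j [ 19.  20. -13.   0. -57. -86.]
shift mm [206.8  89.2  14.1] turn rad [-0.002   0.0005 -0.0021]
```

>>> step_arm --pt "0 0 0 13 6 0 -0.2" --pt "0 0 0 28 12 0 -0.2" --pt "0 0 0 32 14 0 -0.2" --pt "0 0 0 32 14 0 -0.2" --pt "0 0 0 32 14 0 -0.2" --pt "0 0 0 32 14 0 -0.2" --pt "0 0 0 22 9 0 -0.2" --pt "0 0 0 9 4 0 -0.2" --pt "0 0 0 0 0 0 -0.2"

```text
time_s: 6.65
tcp_pos: [0.6234, 0.2434, 0.129]
eef_rot: [-179.6, 0.0, 113.2]
contact_force: [1.3, 0.2, -1.0]
gripper_width: 0.0575
```

```bash
python3 go.py .626 .239 .09 113.5
```

```text
t 6.65 tcp [0.6234 0.2434 0.129 ] rot [-179.6     0.    113.24] F [ 1.3  0.2 -1. ] w 0.0575 j [  38.   24.   -7.   -0.  -59. -105.]
shift mm [-5.1  0.9 39. ] turn rad [-0.007  -0.     -0.0046]
```

>>> step_arm --pt "-0.007 0 0 -5 1 0 -0.2" --pt "0 0 0 0 0 15 -0.2" --pt "0 0 0 0 0 25 -0.2" --pt "0 0 0 0 0 15 -0.2" --pt "0 0 0 0 0 0 -0.2" --pt "0 0 0 0 0 0 -0.2"

```text
time_s: 7.25
tcp_pos: [0.6268, 0.2323, 0.0723]
eef_rot: [180.0, 0.0, 113.0]
contact_force: [-0.4, -0.3, -0.2]
gripper_width: 0.0577
```

```bash
python3 go.py .626 .239 .057 113.5
```

```text
t 7.25 tcp [0.6268 0.2323 0.0723] rot [1.7997e+02 3.0000e-02 1.1296e+02] F [-0.4 -0.3 -0.2] w 0.0577 j [  37.   27.  -11.    0.  -52. -104.]
shift mm [ 6.5  1.9 15.3] turn rad [ 0.0006  0.0006 -0.0094]
```

>>> step_arm --pt "0 0 -0.005 6 2 3 -0.2" --pt "0 0 0 0 0 5 -0.2" --pt "0 0 0 0 0 4 -0.2" --pt "0 0 0 0 0 2 -0.2"

```text
time_s: 7.65
tcp_pos: [0.628, 0.2388, 0.0605]
eef_rot: [179.7, -0.0, 113.2]
contact_force: [0.2, -0.1, -2.0]
gripper_width: 0.0576
```

```bash
python3 go.py .626 .239 .057 113.5; python3 - <<'E'
from h import *
b=r.capture("side")[190:330,170:330,::-1]
cv2.imwrite("pics/c3.png",cv2.resize(b,None,fx=4,fy=4,interpolation=2))
E
```

```text
t 7.65 tcp [0.628  0.2388 0.0605] rot [179.7   -0.   113.21] F [ 0.2 -0.1 -2. ] w 0.0576 j [  37.   28.  -11.    0.  -51. -104.]
shift mm [ 1.  -1.8  3.5] turn rad [ 0.0052 -0.0001 -0.005 ]
```

View pics/c3.png

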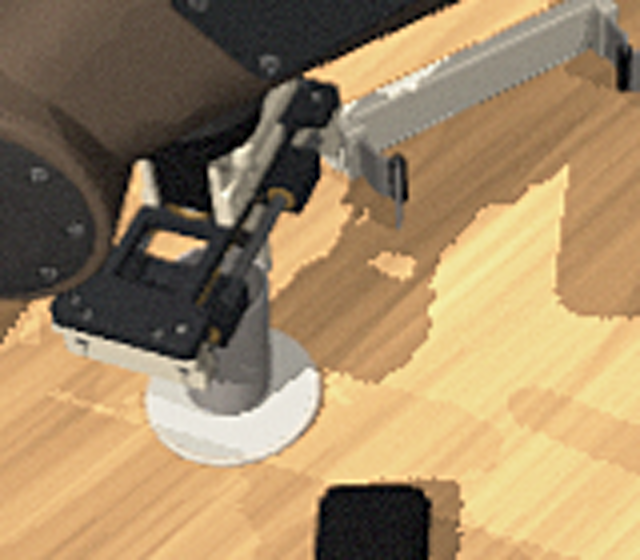

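The side view shows the cup over the middle of the coaster: foot at about (229,285), coaster about (229,286). I'll lower it the last few millimetres and release.

>>> step_arm --pt "0.005 0 0 0 -1 1.5 -0.2" --pt "0 0 0 0 0 1.5 -0.2" --pt "0 0 0 0 0 1 -0.2" --pt "0 0 0 0 0 0 -0.2"

```text
time_s: 8.1
tcp_pos: [0.6273, 0.2388, 0.0566]
eef_rot: [180.0, -0.0, 113.3]
contact_force: [0.6, 0.5, -1.0]
gripper_width: 0.0577
```

```bash
python3 go.py .626 .239 .057 113.5
```

```text
t 8.1 tcp [0.6273 0.2388 0.0566] rot [179.98  -0.   113.25] F [ 0.6  0.5 -1. ] w 0.0577 j [  37.   28.  -11.    0.  -51. -104.]
shift mm [ 0.7 -1.1 -0.4] turn rad [ 0.0004 -0.     -0.0043]
```

>>> step_arm --pt "0 0 0 0 0 0.5 0.4" --pt "0 0 0 0 0 0 0.5" --pt "0 0 0 0 0 0 0.8" --pt "0 0 0 0 0 0 1" --pt "0 0 0 0 0 0 1" --pt "0 0 0 0 0 -15 1" --pt "0 0 0 0 0 -25 1" --pt "0 0 0 0 0 -40 1" --pt "0 0 0 0 0 -40 1" --pt "0 0 0 0 0 -40 1"

```text
time_s: 9.1
tcp_pos: [0.6245, 0.2367, 0.2188]
eef_rot: [-179.4, 0.1, 113.2]
contact_force: [0.8, -0.7, -0.5]
gripper_width: 0.0874
```

```bash
python3 go.py .4481 -.3173 .22 155.1
```

```text
t 9.1 tcp [0.6245 0.2367 0.2188] rot [-1.7940e+02  1.2000e-01  1.1322e+02] F [ 0.8 -0.7 -0.5] w 0.0874 j [  37.   21.   -0.   -0.  -70. -104.]
shift mm [-439.6 -380.5    3.7] turn rad [-0.0107 -0.0017 -0.7309]
```

>>> step_arm --pt "-0.01 0 0 -15 -12 0 1" --pt "0 0 0 -30 -26 0 1" --pt "0 0 0 -33 -29 0 1" --pt "0 0 0 -33 -29 0 1" --pt "0 0 0 -33 -29 0 1" --pt "0 0 0 -33 -29 0 1" --pt "0 0 0 -33 -29 0 1" --pt "0 0 0 -33 -29 0 1" --pt "0 0 0 -33 -29 0 1" --pt "0 0 0 -33 -29 0 1"

```text
time_s: 10.1
tcp_pos: [0.4999, -0.1616, 0.2379]
eef_rot: [178.3, 0.3, 113.8]
contact_force: [0.4, -0.7, 0.0]
gripper_width: 0.0875
```

>>> step_arm --pt "0 0 0 -33 -29 0 1" --pt "0 0 0 -33 -29 0 1" --pt "0 0 0 -25 -21 0 1" --pt "0 0 -0.08 0 0 0 1" --pt "0 0 -0.14 0 0 0 1" --pt "0 0 -0.14 0 0 0 1" --pt "0 0 -0.14 0 0 0 1" --pt "0 0 -0.12 0 0 0 1" --pt "0 0 -0.08 0 0 0 1" --pt "0 0 0 0 0 0 1"

```text
time_s: 11.1
tcp_pos: [0.4585, -0.2884, 0.2504]
eef_rot: [178.9, 2.2, 155.1]
contact_force: [-0.2, 0.1, -0.1]
gripper_width: 0.0876
```

```bash
python3 go.py .4481 -.3173 .12 155.1;  python3 - <<'E'
from h import *
b=r.capture("side")[:,:,::-1];cv2.imwrite("pics/c4s.png",b)
b=r.capture("top")[:,:,::-1];cv2.imwrite("pics/c4t.png",b)
E
```

```text
t 11.1 tcp [ 0.4585 -0.2884  0.2504] rot [178.87   2.2  155.06] F [-0.2  0.1 -0.1] w 0.0876 j [-12.   6. -15.  -1. -66. -13.]
shift mm [  2.3 -33.2 129.7] turn rad [ 0.0197  0.0385 -0.0004]
```

View pics/c4t.png

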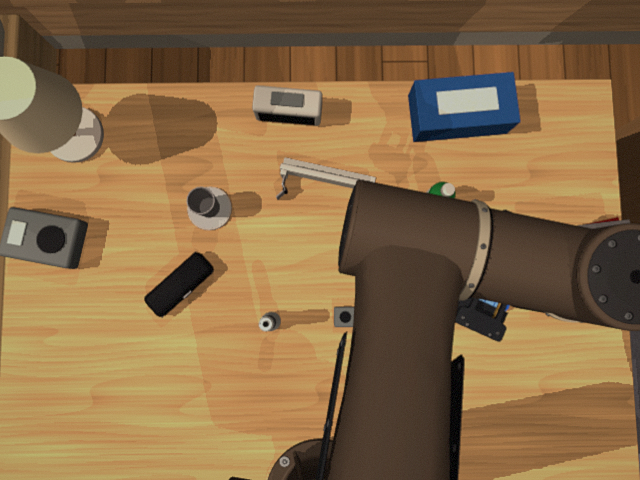

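View pics/c4s.png

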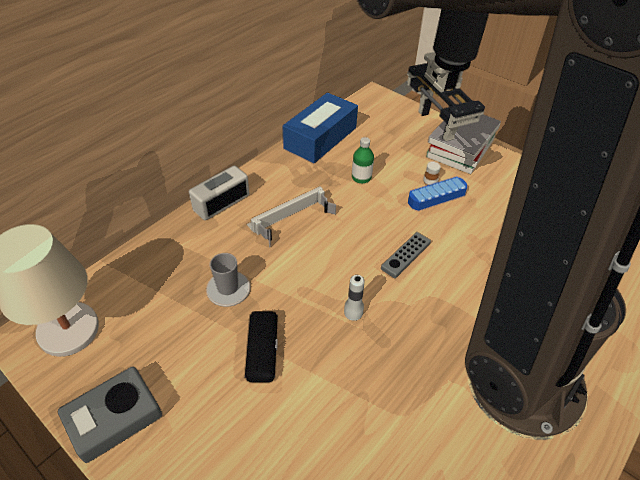

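>>> step_arm --pt "0.02 0.038 0 0 -14 5 1" --pt "0 0 0 0 -15 25 1" --pt "0 0 0 0 -4 35 1" --pt "0 0 0 0 0 35 1" --pt "0 0 0 0 0 20 1" --pt "0 0 0 0 0 0 1" --pt "0 0 0 0 0 0 1"

```text
time_s: 11.9
tcp_pos: [0.446, -0.3203, 0.1308]
eef_rot: [-180.0, 0.3, 154.0]
contact_force: [0.5, -0.4, 0.6]
gripper_width: 0.0876
```

```bash
python3 go.py .4481 -.3173 .07 155.1; python3 -c "
from h import *
print(plane('top',np.array([204,201.]),.091))"
```

```text
t 11.9 tcp [ 0.446  -0.3203  0.1308] rot [-179.96    0.31  153.99] F [ 0.5 -0.4  0.6] w 0.0876 j [-15.  13. -23.   0. -53. -11.]
shift mm [-0.3  3.7 60.8] turn rad [-0.0008  0.0054 -0.0194]
[0.62612306 0.23105021 0.091     ]
```

>>> step_arm --pt "0 0.005 -0.019 0 4 10 1" --pt "0 0 0 0 0 25 1" --pt "0 0 0 0 0 25 1" --pt "0 0 0 0 0 5 1" --pt "0 0 0 0 0 0 1"

```text
time_s: 12.4
tcp_pos: [0.4533, -0.3174, 0.0697]
eef_rot: [180.0, 0.6, 155.3]
contact_force: [0.4, 0.4, 0.3]
gripper_width: 0.0875
```

```bash
python3 go.py .4481 -.3173 .007 155.1; python3 - <<'E'
from h import *
b=r.capture("side")[120:230,380:520,::-1];cv2.imwrite("pics/c5s.png",cv2.resize(b,None,fx=5,fy=5,interpolation=2))
s=r.get_state();p=s['tcp_pos'];a=np.radians(s['eef_rot'][2]);u=np.array([np.cos(a),np.sin(a),0])
for w in (-.065,-.044,.044,.065): print((proj("side",p+u*w)-[380,120])*5)
E
```

```text
t 12.4 tcp [ 0.4533 -0.3174  0.0697] rot [179.99   0.64 155.27] F [0.4 0.4 0.3] w 0.0875 j [-15.  18. -27.   0. -45. -10.]
shift mm [ 5.5 -2.1 62.6] turn rad [0.0001 0.0111 0.003 ]
[185.52016947 223.86362789]
[206.38525936 247.29614535]
[297.97966264 350.38267843]
[320.87861511 376.21140627]
```

View pics/c5s.png

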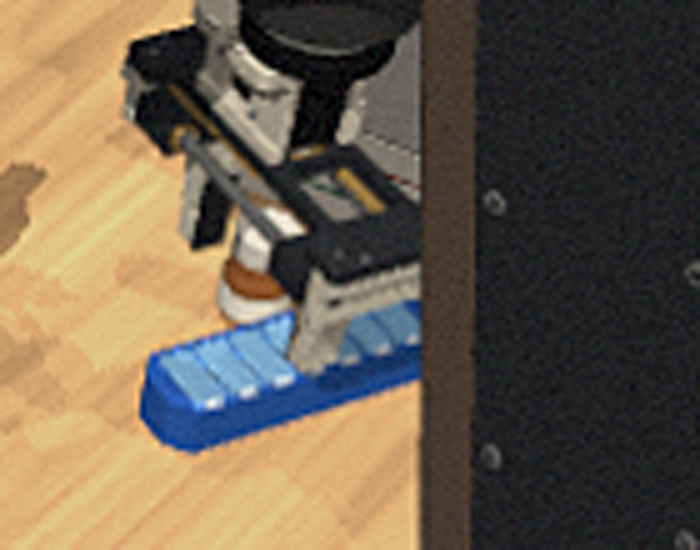

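>>> step_arm --pt "0 0.011 0.003 5 -2 5 1" --pt "0 0 0 0 0 15 1" --pt "0 0 0 0 0 18 1" --pt "0 0 0 0 0 8 1" --pt "0 0 0 0 0 0 1"

```text
time_s: 12.95
tcp_pos: [0.4511, -0.3183, 0.0279]
eef_rot: [179.9, 0.4, 155.1]
contact_force: [-0.7, -0.1, 0.4]
gripper_width: 0.0872
```

```bash
python3 go.py .4481 -.3173 .007 155.1
```

```text
t 12.95 tcp [ 0.4511 -0.3183  0.0279] rot [179.93   0.45 155.12] F [-0.7 -0.1  0.4] w 0.0872 j [-15.  21. -29.   0. -40. -10.]
shift mm [ 3.3 -0.3 20.9] turn rad [0.0011 0.0078 0.0004]
```

>>> step_arm --pt "0 0.008 0 3 0 7 1" --pt "0 0 0 0 0 7 1" --pt "0 0 0 0 0 4 1" --pt "0 0 0 0 0 0 1"

```text
time_s: 13.35
tcp_pos: [0.4493, -0.3175, 0.0106]
eef_rot: [179.9, 0.1, 155.1]
contact_force: [-0.7, -0.7, 0.6]
gripper_width: 0.088
```

```bash
python3 go.py .4481 -.3173 .007 155.1
```

```text
t 13.35 tcp [ 0.4493 -0.3175  0.0106] rot [1.7992e+02 1.0000e-01 1.5514e+02] F [-0.7 -0.7  0.6] w 0.088 j [-15.  23. -30.  -0. -38. -10.]
shift mm [ 1.2 -0.3  3.6] turn rad [0.0013 0.0017 0.0007]
```

>>> step_arm --pt "0 0 0 1 0 4 0.9" --pt "0 0 0 0 0 0 0.5" --pt "0 0 0 0 0 0 0.3" --pt "0 0 0 0 0 0 0.1" --pt "0 0 0 0 0 0 -0.3" --pt "0 0 0 0 0 0 -0.3" --pt "0 0 0 0 0 0 -0.3" --squeeze 25

```text
time_s: 14.05
tcp_pos: [0.4488, -0.3172, 0.0068]
eef_rot: [179.9, 0.2, 155.2]
contact_force: [-0.5, 0.0, -1.5]
gripper_width: 0.0499
```

```bash
python3 go.py .4481 -.3173 .007 155.1
```

```text
t 14.05 tcp [ 0.4488 -0.3172  0.0068] rot [1.7992e+02 1.5000e-01 1.5515e+02] F [-0.5  0.  -1.5] w 0.0499 j [-15.  23. -30.  -0. -37. -10.]
shift mm [ 0.6 -0.4 -0.2] turn rad [0.0014 0.0026 0.0009]
```

>>> step_arm --pt "0 0 0 0 0 -5 -0.3" --pt "0 0 0 0 0 -15 -0.3" --pt "0 0 0 0 0 -25 -0.3" --pt "0 0 0 0 0 -30 -0.3" --pt "0 0 0 0 0 -30 -0.3" --pt "0 0 0 0 0 -25 -0.3" --pt "0 0 0 0 0 -10 -0.3" --pt "0 0 0 0 0 0 -0.3"

```text
time_s: 14.85
tcp_pos: [0.4464, -0.3165, 0.1522]
eef_rot: [179.9, -0.1, 155.1]
contact_force: [0.1, 0.4, -2.1]
gripper_width: 0.0501
```

```bash
python3 go.py .6023 .0201 .15 166.75; python3 - <<'E'
from h import *
b=r.capture("side")[80:230,350:520,::-1];cv2.imwrite("pics/c6s.png",cv2.resize(b,None,fx=4,fy=4,interpolation=2))
E
```

```text
t 14.85 tcp [ 0.4464 -0.3165  0.1522] rot [ 1.7992e+02 -8.0000e-02  1.5509e+02] F [ 0.1  0.4 -2.1] w 0.0501 j [-15.  12. -21.  -0. -57. -10.]
shift mm [  0.4 370.9   2.8] turn rad [ 0.0016 -0.0012 -0.2034]
```

View pics/c6s.png

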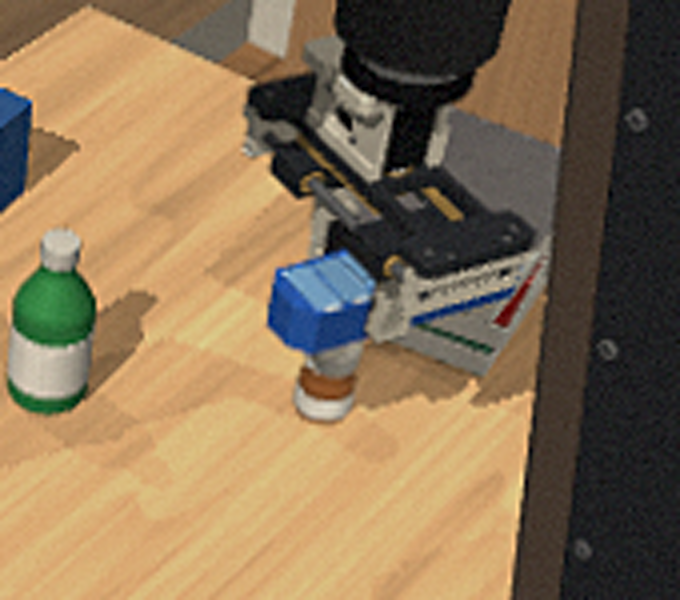

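The organizer is held level and the bottle is still standing. Next is the carry to the dock.

>>> step_arm --pt "0 0 0 0 15 0 -0.3" --pt "0 0 0 0 30 0 -0.3" --pt "0 0 0 0 38 0 -0.3" --pt "0 0 0 0 38 0 -0.3" --pt "0 0 0 0 38 0 -0.3" --pt "0 0 0 0 38 0 -0.3" --pt "0 0 0 0 38 0 -0.3" --pt "0 0 0 0 38 0 -0.3" --pt "0 0 0 0 35 0 -0.3" --pt "0 0 0 0 25 0 -0.3"

```text
time_s: 15.9
tcp_pos: [0.583, 0.0007, 0.1337]
eef_rot: [-179.5, -1.5, 154.7]
contact_force: [0.4, -0.6, -1.1]
gripper_width: 0.0499
```

>>> step_arm --pt "0 0 -0.05 0 10 0 -0.3" --pt "0 0 -0.08 0 0 0 -0.3" --pt "0 0 -0.05 0 0 0 -0.3" --pt "0 0 -0.02 0 0 0 -0.3" --pt "0 0 0 0 0 0 -0.3"

```text
time_s: 16.4
tcp_pos: [0.5843, 0.0174, 0.1235]
eef_rot: [-179.5, -2.3, 166.8]
contact_force: [0.0, 0.3, -1.5]
gripper_width: 0.0499
```

```bash
python3 go.py .6023 .0201 .10 166.75
```

```text
t 16.4 tcp [0.5843 0.0174 0.1235] rot [-179.48   -2.26  166.82] F [ 0.   0.3 -1.5] w 0.0499 j [ 20.  18. -17.  -1. -57. -33.]
shift mm [-17.8   7.   22.8] turn rad [-0.0092 -0.0395  0.0015]
```

>>> step_arm --pt "-0.009 -0.04 0 -9 4 0 -0.3" --pt "0 0 0 -9 3 10 -0.3" --pt "0 0 0 0 0 10 -0.3" --pt "0 0 0 0 0 5 -0.3" --pt "0 0 0 0 0 0 -0.3" --pt "0 0 0 0 0 0 -0.3"

```text
time_s: 17.0
tcp_pos: [0.6019, 0.0196, 0.0925]
eef_rot: [-179.8, -0.3, 166.5]
contact_force: [-0.3, -0.2, -0.7]
gripper_width: 0.0498
```

```bash
python3 go.py .6023 .0201 .05 166.75;  python3 - <<'E'
from h import *
b=r.capture("side")[150:280,220:380,::-1];cv2.imwrite("pics/c7s.png",cv2.resize(b,None,fx=4,fy=4,interpolation=2))
E
```

```text
t 17.0 tcp [0.6019 0.0196 0.0925] rot [-179.81   -0.34  166.51] F [-0.3 -0.2 -0.7] w 0.0498 j [ 20.  21. -18.  -0. -52. -34.]
shift mm [-0.6  0.7 42.5] turn rad [-0.0033 -0.0059 -0.0041]
```

View pics/c7s.png

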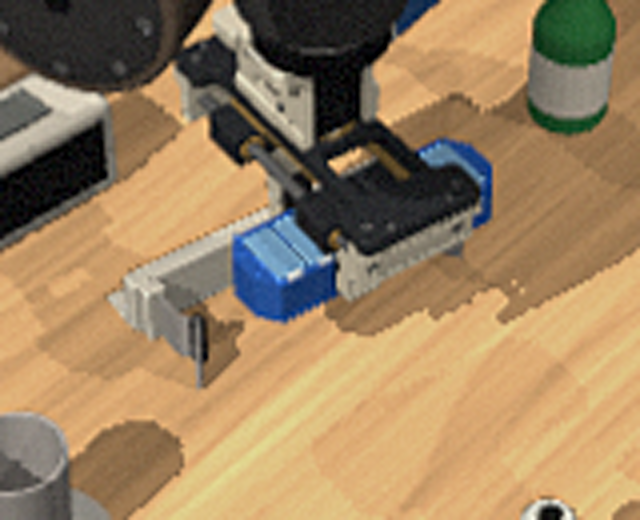

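>>> step_arm --pt "-0.003 -0.006 -0.004 0 1 10 -0.3" --pt "0 0 0 0 0 20 -0.3" --pt "0 0 0 0 0 20 -0.3" --pt "0 0 0 0 0 15 -0.3" --pt "0 0 0 0 0 5 -0.3" --pt "0 0 0 0 0 0 -0.3"

```text
time_s: 17.65
tcp_pos: [0.603, 0.021, 0.0204]
eef_rot: [179.8, 0.3, 166.8]
contact_force: [0.0, -0.3, -0.9]
gripper_width: 0.0498
```

```bash
python3 go.py .6023 .0201 .007 166.75;  python3 - <<'E'
from h import *
b=r.capture("side")[150:280,220:380,::-1];cv2.imwrite("pics/c8s.png",cv2.resize(b,None,fx=4,fy=4,interpolation=2))
E
```

```text
t 17.65 tcp [0.603  0.021  0.0204] rot [179.83   0.28 166.77] F [ 0.  -0.3 -0.9] w 0.0498 j [ 21.  25. -22.   0. -42. -34.]
shift mm [ 0.5 -1.1 13.4] turn rad [0.0029 0.005  0.0004]
```

View pics/c8s.png

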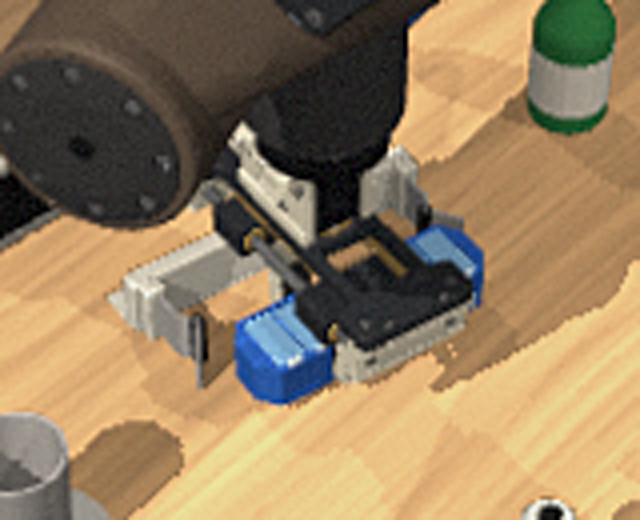

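>>> step_arm --pt "0.003 0.005 0 0 -1 6 -0.3" --pt "0 0 0 0 0 4 -0.3" --pt "0 0 0 0 0 2.5 -0.3" --pt "0 0 0 0 0 0 -0.3"

```text
time_s: 18.1
tcp_pos: [0.6046, 0.0205, 0.0095]
eef_rot: [179.9, 0.2, 166.8]
contact_force: [-0.6, 0.3, -1.4]
gripper_width: 0.0494
```

```bash
python3 go.py .6023 .0201 .007 166.75
```

```text
t 18.1 tcp [0.6046 0.0205 0.0095] rot [179.89   0.2  166.79] F [-0.6  0.3 -1.4] w 0.0494 j [ 20.  26. -23.   0. -41. -34.]
shift mm [ 2.1 -0.9  2.5] turn rad [0.0019 0.0034 0.0007]
```

>>> step_arm --pt "0 0 0 0 0 2 -0.3" --pt "0 0 0 0 0 0.5 -0.3" --pt "0 0 0 0 0 0 0.3" --pt "0 0 0 0 0 0 0.6" --pt "0 0 0 0 0 0 1" --pt "0 0 0 0 0 0 1" --pt "0 0 0 0 0 -10 1" --pt "0 0 0 0 0 -25 1" --pt "0 0 0 0 0 -35 1" --pt "0 0 0 0 0 -20 1"

```text
time_s: 19.1
tcp_pos: [0.6031, 0.0198, 0.0995]
eef_rot: [-179.9, 0.0, 166.8]
contact_force: [0.8, -0.7, -0.2]
gripper_width: 0.0876
```

```bash
python3 go.py .6023 .0201 .1 166.75;  python3 - <<'E'
from h import *
b=r.capture("side")[150:280,220:380,::-1];cv2.imwrite("pics/c9s.png",cv2.resize(b,None,fx=4,fy=4,interpolation=2))
E
```

```text
t 19.1 tcp [0.6031 0.0198 0.0995] rot [-179.95    0.    166.81] F [ 0.8 -0.7 -0.2] w 0.0876 j [ 20.  20. -18.   0. -52. -34.]
shift mm [ 0.8  0.1 -0.5] turn rad [-0.0009  0.      0.0011]
```

View pics/c9s.png

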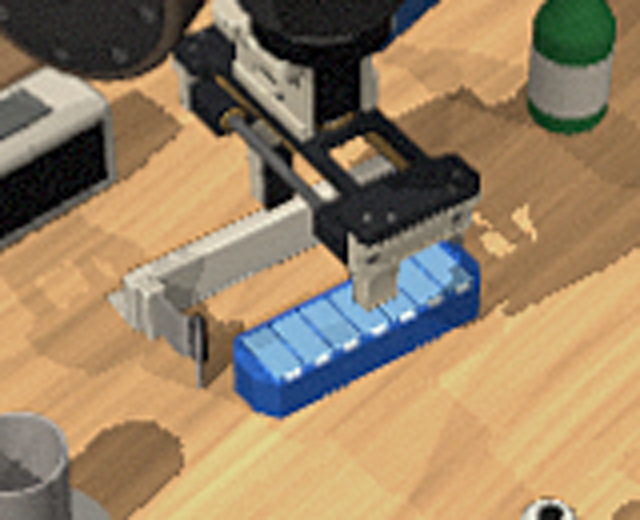

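>>> step_arm --pt "0 0 0 15 0 -10 1" --pt "0 0 0 30 0 -10 1" --pt "0 0 0 25 0 0 1" --pt "0 0 -0.1 0 0 0 1" --pt "0 0 -0.14 0 0 0 1" --pt "0 0 -0.14 0 0 0 1" --pt "0 0 -0.14 0 0 0 1" --pt "0 0 -0.14 0 0 0 1" --pt "0 0 -0.14 0 0 0 1" --pt "0 0 -0.14 0 0 0 1"

```text
time_s: 20.15
tcp_pos: [0.5353, 0.037, 0.1328]
eef_rot: [-179.6, 0.8, -137.3]
contact_force: [-0.2, -0.1, -0.6]
gripper_width: 0.0876
```

>>> step_arm --pt "0 0 -0.14 0 0 0 1" --pt "0 0 -0.14 0 0 0 1" --pt "0 0 -0.14 0 0 0 1" --pt "0 0 -0.12 0 0 0 1" --pt "0 0 -0.08 0 0 0 1" --pt "0 0 0 0 0 0 1"

```text
time_s: 20.75
tcp_pos: [0.5355, 0.037, 0.1369]
eef_rot: [-178.9, 0.5, -100.0]
contact_force: [0.4, 0.3, -0.4]
gripper_width: 0.0877
```

```bash
python3 go.py .5357 .0075 .1 -103.25
```

```text
t 20.75 tcp [0.5355 0.037  0.1369] rot [-178.93    0.55 -100.01] F [ 0.4  0.3 -0.4] w 0.0877 j [ 25.  11. -25.   0. -53.  55.]
shift mm [29.4 -4.7 36.7] turn rad [-0.0183  0.01    0.0565]
```

>>> step_arm --pt "-0.018 0.01 0.056 0 0 0 1" --pt "0 0 0 15 -3 5 1" --pt "0 0 0 14 -2 10 1" --pt "0 0 0 0 0 10 1" --pt "0 0 0 0 0 0 1" --pt "0 0 0 0 0 0 1"

```text
time_s: 21.35
tcp_pos: [0.5325, 0.0044, 0.1108]
eef_rot: [-180.0, 0.0, -103.8]
contact_force: [0.6, 1.1, 0.8]
gripper_width: 0.0879
```

```bash
python3 go.py .5357 .0075 .05 -103.25;  python3 - <<'E'
from h import *
b=r.capture("side");cv2.imwrite("pics/d0s.png",b[:,:,::-1])
b=b[150:280,220:380,::-1];cv2.imwrite("pics/d1s.png",cv2.resize(b,None,fx=4,fy=4,interpolation=2))
b=r.capture("top")[140:240,240:400,::-1];cv2.imwrite("pics/d1t.png",cv2.resize(b,None,fx=4,fy=4,interpolation=2))
E
```

```text
t 21.35 tcp [0.5325 0.0044 0.1108] rot [-1.7995e+02  4.0000e-02 -1.0376e+02] F [0.6 1.1 0.8] w 0.0879 j [ 22.  13. -26.  -0. -50.  55.]
shift mm [-3.7 -2.3 60.8] turn rad [-0.0008  0.0006 -0.0089]
```

View pics/d1s.png

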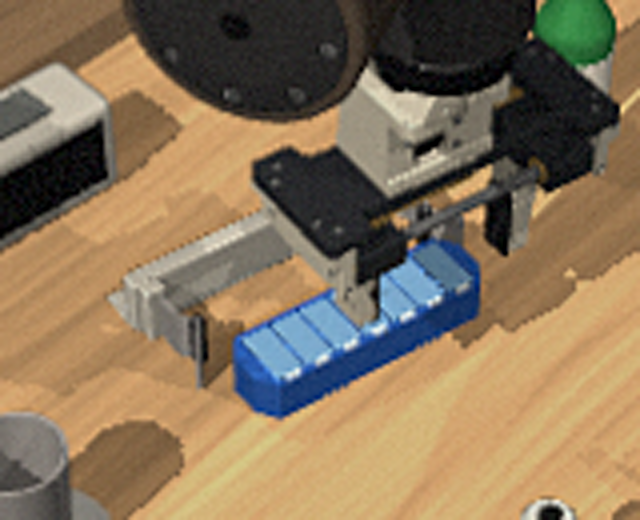

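View pics/d1t.png

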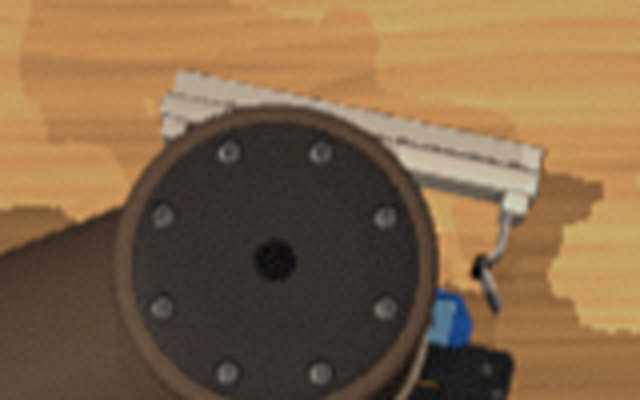

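```bash
python3 - <<'E'
from h import *
a=np.radians(-13.25);X=np.array([np.cos(a),np.sin(a)]);Y=np.array([-X[1],X[0]]);D=np.array([.6817,-.0269])
im=cv2.imread("pics/d1s.png")
o=(-.086,0)
for dx,dy in((-.025,.075),(-.011,.085),(.011,.085),(.025,.075),(-.025,-.075),(-.011,-.085),(.011,-.085)):
  for z in(0,.03):
    P=np.array([*(D+(o[0]+dx)*X+(o[1]+dy)*Y),z]); q=(proj("side",P)+.5-[220,150])*4; cv2.circle(im,tuple(int(v) for v in q),2,(0,0,255),-1)
cv2.imwrite("pics/d2s.png",im)
E
```

```text
(no output)
```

View pics/d2s.png

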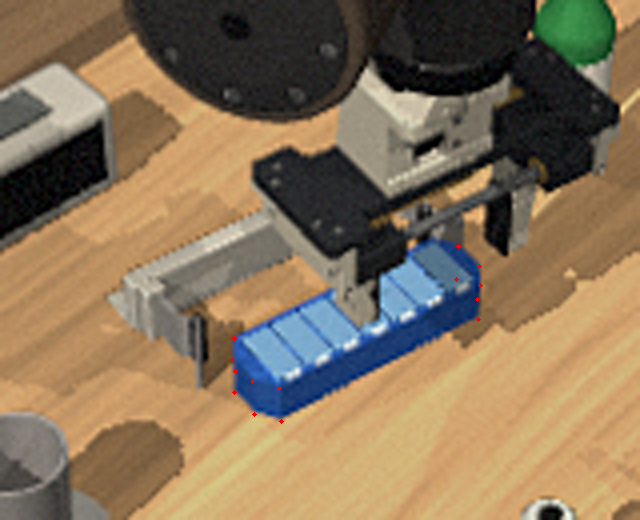

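>>> step_arm --pt "0 0 -0.009 -4 0 15 1" --pt "0 0 0 0 0 25 1" --pt "0 0 0 0 0 25 1" --pt "0 0 0 0 0 20 1" --pt "0 0 0 0 0 5 1" --pt "0 0 0 0 0 0 1"

```text
time_s: 22.05
tcp_pos: [0.5376, 0.0113, 0.0217]
eef_rot: [-179.5, 0.3, -103.0]
contact_force: [0.2, 0.2, 0.6]
gripper_width: 0.0876
```

```bash
python3 go.py .5357 .0075 .009 -103.25
```

```text
t 22.05 tcp [0.5376 0.0113 0.0217] rot [-179.54    0.26 -103.03] F [0.2 0.2 0.6] w 0.0876 j [ 22.  20. -31.   0. -38.  55.]
shift mm [ 4.2  1.1 12.7] turn rad [-0.008   0.0045  0.0039]
```

>>> step_arm --pt "-0.008 0.004 0.004 4 0 5 1" --pt "0 0 0 0 0 4 1" --pt "0 0 0 0 0 2 1" --pt "0 0 0 0 0 0 1"

```text
time_s: 22.45
tcp_pos: [0.5388, 0.0079, 0.0129]
eef_rot: [-179.8, 0.1, -103.2]
contact_force: [0.0, 0.4, -0.5]
gripper_width: 0.0878
```

```bash
python3 go.py .561 .0015 .009 -103.25
```

```text
t 22.45 tcp [0.5388 0.0079 0.0129] rot [-1.7981e+02  1.5000e-01 -1.0323e+02] F [ 0.   0.4 -0.5] w 0.0878 j [ 22.  21. -31.  -0. -37.  55.]
shift mm [  1.1 -23.1   3.9] turn rad [-0.0034  0.0026  0.0003]
```

>>> step_arm --pt "0 0 0 1 -8 1 1" --pt "0 0 0 0 -8 1 1" --pt "0 0 0 0 -8 0 1" --pt "0 0 0 0 -6 0 1" --pt "0 0 0 0 -6 0 1" --pt "0 0 0 0 0 0 1"

```text
time_s: 23.05
tcp_pos: [0.5775, -0.0023, 0.0117]
eef_rot: [-179.8, 0.2, -103.2]
contact_force: [0.5, 0.3, -0.5]
gripper_width: 0.0877
```

```bash
cat > dk.py <<'E'
from h import *
s=r.get_state();a=np.radians(-13.25);X=np.array([np.cos(a),np.sin(a)]);Y=np.array([-X[1],X[0]]);D=np.array([.6817,-.0269])
d=s['tcp_pos'][:2]-D;print("dock x,y mm",np.round([d@X*1e3,d@Y*1e3],1),"z",round(s['tcp_pos'][2]*1e3,1),"rot",np.round(s['eef_rot'],2),"F dock",np.round([s['contact_force'][:2]@X,s['contact_force'][:2]@Y,s['contact_force'][2]],1),"M",np.round(s['moment'],2))
E
python3 dk.py;  python3 - <<'E'
from h import *
b=r.capture("side")
b=b[150:280,220:380,::-1];cv2.imwrite("pics/e1s.png",cv2.resize(b,None,fx=4,fy=4,interpolation=2))
E
```

```text
dock x,y mm [-1.071e+02  1.000e-01] z 11.7 rot [-179.75    0.18 -103.24] F dock [ 0.4  0.5 -0.5] M [-0.12  0.15 -0.01]
```

View pics/e1s.png

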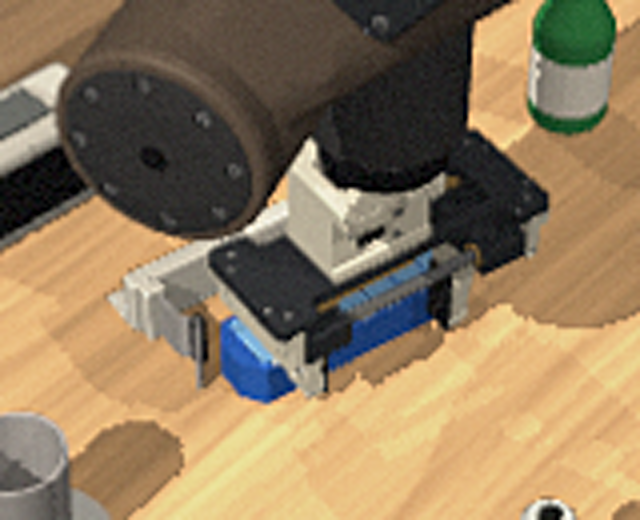

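>>> step_arm --pt "0 0 0 0 -6 0.5 1" --pt "0 0 0 0 -6 0 1" --pt "0 0 0 0 -6 0 1" --pt "0 0 0 0 -5 0 1"

```text
time_s: 23.5
tcp_pos: [0.5939, -0.0069, 0.0102]
eef_rot: [179.6, 0.1, -103.4]
contact_force: [-7.6, 6.4, 4.2]
gripper_width: 0.0876
```

```bash
python3 dk.py
```

```text
dock x,y mm [-90.1  -0.7] z 10.2 rot [ 1.796e+02  6.000e-02 -1.034e+02] F dock [-8.8  4.5  4.2] M [ 2.07  3.   -0.03]
```

>>> step_arm --pt "0 0 0 0 -8 0 1" --pt "0 0 0 0 -8 0 1" --pt "0 0 0 0 -8 0 1"

```text
time_s: 23.8
tcp_pos: [0.6145, -0.0113, 0.0095]
eef_rot: [179.2, 0.0, -103.4]
contact_force: [-5.3, 4.0, 4.6]
gripper_width: 0.0874
```

```bash
python3 dk.py
```

```text
dock x,y mm [-69.   -0.2] z 9.5 rot [ 1.7923e+02  2.0000e-02 -1.0339e+02] F dock [-6.   2.7  4.6] M [1.14 2.1  0.  ]
```

>>> step_arm --pt "0.01 0 0 0 -6 0 1" --pt "0 0 0 0 -6 0 1" --pt "0 0 0 0 -4 0 1"

```text
time_s: 24.1
tcp_pos: [0.6214, -0.0135, 0.0084]
eef_rot: [178.9, -0.2, -103.3]
contact_force: [-15.0, 9.5, 12.5]
gripper_width: 0.0879
```

```bash
python3 dk.py;  python3 - <<'E'
from h import *
b=r.capture("side")
b=b[150:280,220:380,::-1];cv2.imwrite("pics/e2s.png",cv2.resize(b,None,fx=4,fy=4,interpolation=2))
b=r.capture("top")
b=b[140:240,240:400,::-1];cv2.imwrite("pics/e2t.png",cv2.resize(b,None,fx=4,fy=4,interpolation=2))
E
```

```text
dock x,y mm [-61.8  -0.8] z 8.4 rot [ 1.7890e+02 -1.7000e-01 -1.0329e+02] F dock [-16.7   5.8  12.5] M [3.73 5.47 0.67]
```

View pics/e2s.png

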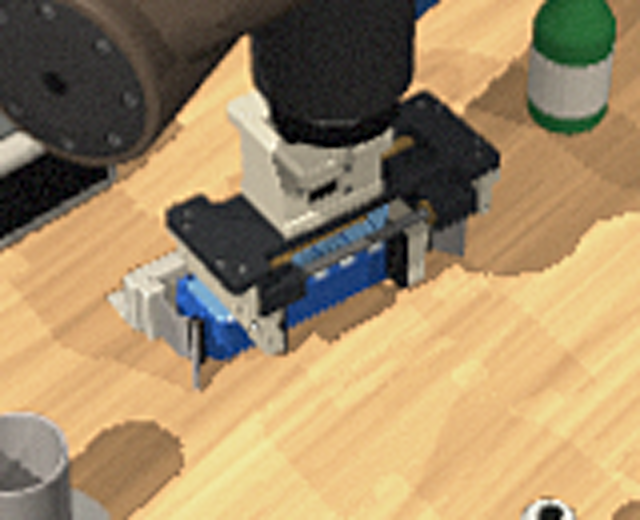

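View pics/e2t.png

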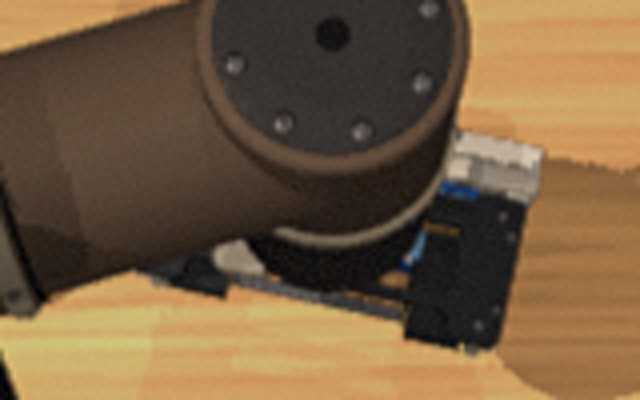

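>>> step_arm --pt "0.01 0 0 0 -7 -1 1" --pt "0 0 0 0 -7 0 1"

```text
time_s: 24.4
tcp_pos: [0.6212, -0.014, 0.0078]
eef_rot: [178.2, -0.4, -103.3]
contact_force: [-27.9, 15.7, 22.3]
gripper_width: 0.0874
```

```bash
python3 dk.py
```

```text
dock x,y mm [-61.9  -1.3] z 7.8 rot [ 178.2    -0.39 -103.27] F dock [-30.8   8.9  22.3] M [5.86 9.83 0.57]
```

It's firm against the panel: 31 N with no further travel. I'll back off and inspect.

>>> step_arm --pt "0 0 0 0 5 -1 1" --pt "0 0 0 0 12 -1 1" --pt "0.015 0 0 0 25 -3 1" --pt "0 0 0 0 25 -20 1" --pt "0 0 0 0 15 -35 1" --pt "0 0 0 0 0 -40 1" --pt "0 0 0 0 0 -45 1" --pt "0 0 0 0 30 -30 1" --pt "0 0 0 0 30 0 1" --pt "0 0 0 0 0 0 1"

```text
time_s: 25.4
tcp_pos: [0.4809, 0.0193, 0.1921]
eef_rot: [179.6, -0.3, -103.3]
contact_force: [0.6, -1.0, -1.2]
gripper_width: 0.0877
```

```bash
python3 dk.py;  python3 - <<'E'
from h import *
b=r.capture("side");cv2.imwrite("pics/f0s.png",b[:,:,::-1])
b=b[150:280,220:380,::-1];cv2.imwrite("pics/f1s.png",cv2.resize(b,None,fx=4,fy=4,interpolation=2))
b=r.capture("top");cv2.imwrite("pics/f0t.png",b[:,:,::-1])
E
```

```text
dock x,y mm [-206.    -1.1] z 192.1 rot [ 179.62   -0.26 -103.34] F dock [ 0.8 -0.8 -1.2] M [-0.01  0.03 -0.02]
```

View pics/f1s.png

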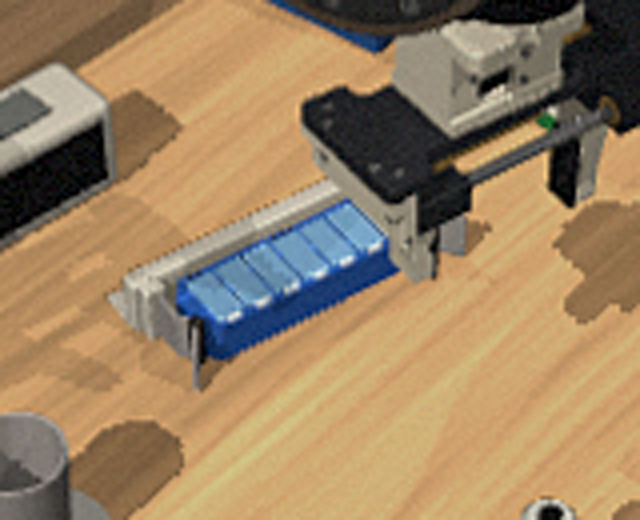

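View pics/f0t.png

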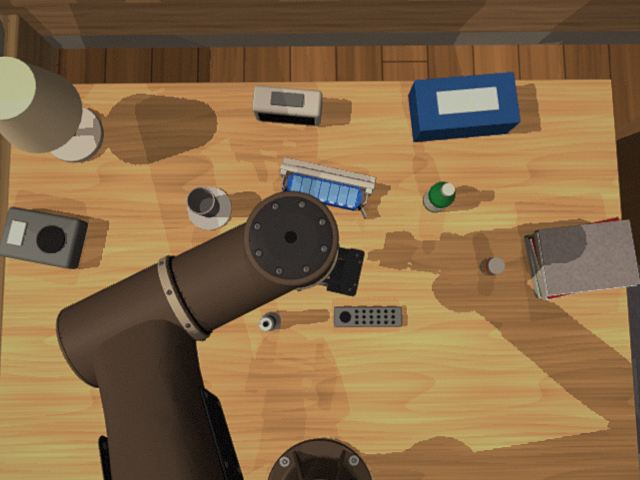

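>>> step_arm --pt "0 0 0 20 0 -10 1" --pt "0 0 0 35 0 -10 1" --pt "0 0 0 35 0 0 1" --pt "0 0 0 35 0 0 1" --pt "0 0 0 35 0 0 1" --pt "0 0 0 35 0 0 1" --pt "0 0 0 20 0 0 1" --pt "0 0 0 0 0 0 1" --pt "0 0 0 0 0 0 1"

```text
time_s: 26.4
tcp_pos: [0.4367, -0.2004, 0.2089]
eef_rot: [179.6, -0.6, -103.4]
contact_force: [0.6, 0.2, -0.9]
gripper_width: 0.0876
```

```bash
python3 - <<'E'
from h import *
print(r.get_state()['tcp_pos'],r.get_state()['contact_force'])
s=r.capture("side"); t=r.capture("top")
a=np.radians(-13.25);X=np.array([np.cos(a),np.sin(a)]);Y=np.array([-X[1],X[0]]);D=np.array([.6817,-.0269])
S=cv2.resize(s[150:260,230:380,::-1],None,fx=5,fy=5,interpolation=2);T=cv2.resize(t[145:245,180:390,::-1],None,fx=3.8,fy=3.8,interpolation=2)
for dx,dy in((-.025,.075),(-.011,.085),(.011,.085),(.025,.075),(-.025,-.075),(-.011,-.085),(.011,-.085),(.025,-.075)):
    P=np.array([*(D+(-.025+dx)*X+dy*Y),.03])
    cv2.circle(S,tuple(int(v) for v in (proj("side",P)+.5-[230,150])*5),2,(0,0,255),-1); cv2.circle(T,tuple(int(v) for v in (proj("top",P)+.5-[180,145])*3.8),2,(0,0,255),-1)
cv2.imwrite("pics/g1s.png",S);cv2.imwrite("pics/g1t.png",T); cv2.imwrite("pics/g0t.png",t[:,:,::-1])
cv2.imwrite("pics/g2.png",np.hstack([cv2.resize(t[175:240,175:245,::-1],(380,353),interpolation=2),cv2.resize(s[245:310,195:265,::-1],(380,353),interpolation=2)]))
im=t[:,:,::-1].copy();hsv=cv2.cvtColor(im,cv2.COLOR_BGR2HSV)
m=cv2.inRange(hsv,(95,60,40),(125,255,255)); m[:155]=0;m[225:]=0;m[:,:270]=0;m[:,385:]=0
c=max(cv2.findContours(m,0,1)[0],key=cv2.contourArea);P=plane("top",c[:,0].astype(float),.03)[:,:2];q=cv2.minAreaRect((P*1000).astype(np.float32));print(q)
d=np.array(q[0])/1000-D;print("org in dock mm",d@X*1e3,d@Y*1e3)
E
```

```text
[ 0.43669296 -0.20039275  0.20885967] [ 0.5656905   0.18044688 -0.91091188]
((656.2254028320312, -19.88227081298828), (169.6529541015625, 54.85317611694336), 76.86424255371094)
org in dock mm -26.40491077398677 0.9921244026402535
```

View pics/g1s.png

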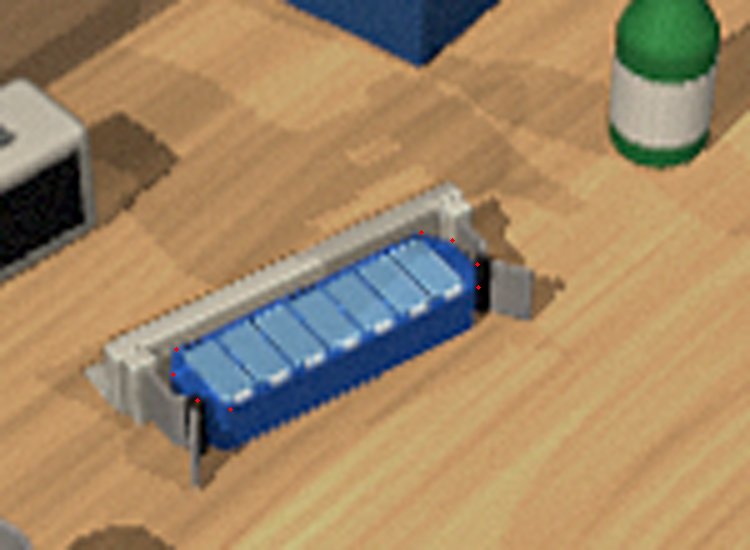

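View pics/g1t.png

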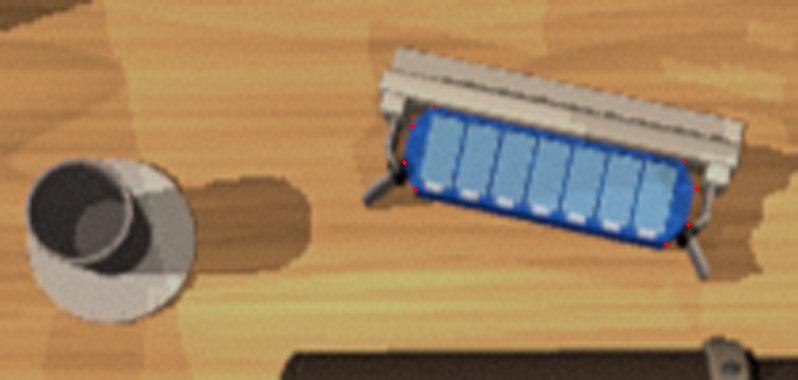

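View pics/g2.png

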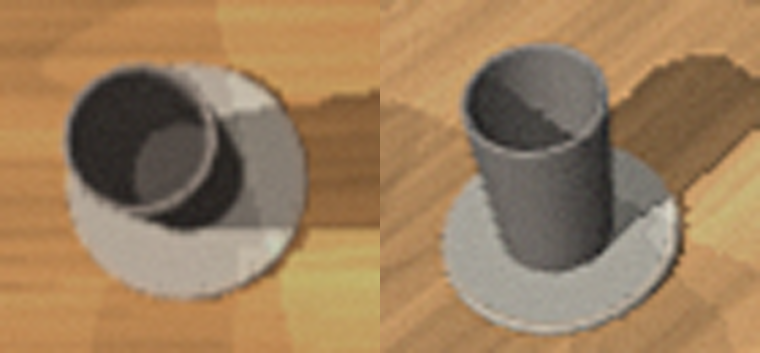

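View pics/g0t.png

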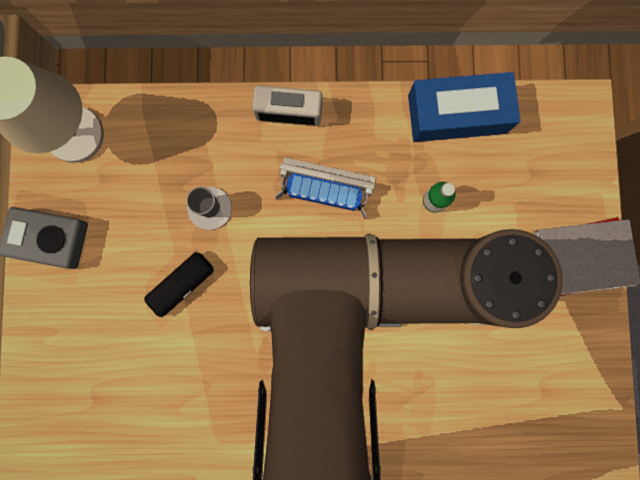

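```bash
python3 - <<'E'
from h import *
print(plane("top",np.array([201.1-.5,200.8-.5]),.091),plane("top",np.array([209.4-.5,208.5-.5]),.006))
f=np.array([195+(563-380)/5.43-.5,245+240/5.43-.5]);print("coaster side",plane("side",f,.006))
rm=np.array([195+(538-380)/5.43-.5,245+100/5.43-.5]);print("rim side",plane("side",rm,.091))
E
```

```text
[0.62769911 0.23815059 0.091     ] [0.62613247 0.23937645 0.006     ]
coaster side [0.62214431 0.242876   0.006     ]
rim side [0.62661369 0.23999954 0.091     ]
```

The cup sits within about 2 mm of the coaster's centre in the top view and about 5 mm in the side view. The robot is clear of everything, so I'll hand in.

```bash
python3 -c "
from plant import r
print(r.close_job())"
```

```text
the job is handed in; nothing more can be done
None
```

The organizer is back in its dock and the cup stands upright on the coaster. I handed the job in at about 26.5 s; no verdict was reported.

**What I did:** I gripped the cup by its rim and moved it to the coaster. The first grip was shallow and off-centre, so I let go and gripped it again before lifting. I then carried the organizer by its long faces to the mouth of the dock and set it down. With both open fingers on its front face I pushed it through the clips until it was hard against the panel, at about 31 N with no further travel.

**Last checks:**

| Check | Measured | Allowed |
|---|---|---|
| Organizer along the dock's x | about 1.4 mm from home | 5 mm |
| Organizer along the dock's y | about 1 mm from home | 7 mm |
| Organizer yaw from the dock's | about 0.1° | 0.07 rad (4°) |
| Cup from the coaster's centre, top view | about 2 mm | 21 mm |
| Cup from the coaster's centre, side view | about 5 mm | 21 mm |

- **Clips:** both noses sit on the organizer's front chamfers in the pictures. The task text says "rear chamfers", but 41 mm in front of the panel is the front pair. I did not measure the clip angles.
- **Bystanders:** none looked moved or tipped, judging by eye. The arm hid the pill bottle, remote and flashlight in the very last top view, but all three were in place in the view just before it.
- **Robot:** it touched nothing at hand-in.

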